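# Tighten the ring clamp with a spanner in short swings

### The job

Clamp the steel ring in the bench fixture: put the large end of the big ring spanner over the fixture's hexagon and turn it clockwise in short swings between the two posts, lifting it off and re-seating it each time, until the hexagon comes up against its stop and the pad holds the ring fast in the V. Turn the hexagon only with the spanner, not with the fingers. Then gently lay the spanner flat on the bench, off the fixture, and leave the other things where they are.

Things in the scene. Friction and masses are not known exactly. Their poses are not given: they have to be found in the camera images.
- fixture: Dark steel base plate 270 x 260 mm, 20 mm thick, on the bench. Origin at bench level on the hexagon's vertical axis; x points from the hexagon to jaw, ring and V, z up. Plate from x -75 to 195, y -130 to 130 mm. Jaw, V and ring (tops 60 to 71 mm above the bench) block a spanner handle that points to its +x.
- post_a (a point): Top centre of one of two upright steel posts, 20 mm thick, reaching 100 mm above the bench, at x -55, y +112 mm in the fixture's frame. The posts stop the spanner: with the handle pointing from the hexagon towards the fixture's -x, it swings freely only to 54 degrees either side of -x.
- post_b (a point): Top centre of the other, equal post, at x -55, y -112 mm in the fixture's frame.
- hex: Steel hexagon head to be turned: 40 mm across flats, 26 mm tall (upper 12 mm tapered by 5 mm a side), on a round grey housing of 76 mm diameter whose top is 45 mm above the bench. Origin at the centre of its underside, 45 mm above the bench; z up; x is square to one of its flats, which repeat every 60 degrees.
- cam (a joint): Angle of the hexagon in rad, growing clockwise seen from above. Starts between 0 and 0.35; hard stop at 2.5. Turning takes about 0.4 N m (friction; it stays where left) and drives the jaw 5.5 mm per rad towards the ring; at about 1.8 the ring is home in the V, after that the pad squeezes it through a spring.
- spanner_grip (a point): Point in the handle at the centre of mass of the big double-ended ring spanner (steel, 0.3 to 0.4 kg, 210 mm long). x runs along the handle to the large end, z up. Handle: straight bar 16 mm wide, 18 mm high, centre 17 mm above the spanner's underside, free from -60 to +35 mm. Ring ends' centres: large 70 mm off at +x, small 90 mm off at -x. Starts on the bench left or right of the fixture.
- spanner_socket (a point): Centre, half-way up, of the large end: through hexagonal socket 43.5 mm across flats, 26 mm high, 62 mm outside. Two flats are square to the handle: it fits when the handle is square to a flat of the hexagon (every 60 degrees), with 10 degrees of play each way. Seated, it rests on the grey housing, this point 58 mm and spanner_grip 62 mm above the bench. The small end (28 mm) does not fit.
- spanner: The whole big spanner; origin at the underside, half-way between the ring ends' centres; axes as for spanner_grip.
- spare: A smaller ring spanner of the same kind (about 180 mm long, sockets 28 and 22 mm), which does not fit; it lies on the other side of the fixture. A bystander. Origin at the underside, half-way between its ends.
- ring: The loose steel ring to be clamped: 90 mm outside, 62 mm inside diameter, 40 mm tall, 0.6 kg, standing on the base plate between pad and V. Origin at the centre of its underside. It need not be handled: the pad pushes it home.
- vee: The grey V stop fixed to the base plate (origin and axes as the fixture's): two faces at 120 degrees, open towards the hexagon. The ring is home with its centre 119 mm from the hexagon's axis along the fixture's x.
- pad: The sprung rubber pad on the front of the jaw, 70 mm wide, that presses on the ring (its own origin moves with the jaw along the fixture's x; at cam = 0 it coincides with the fixture's).
- oil_can: Grey can, 60 mm diameter, 110 mm tall, standing on the bench; bystander. Origin at the centre of its underside.
- block: Aluminium block 90 x 60 x 40 mm on the bench; bystander. Origin at the centre of its underside.
Mind the look-alikes: they are no part of the job. What is shaped like the ring but turquoise is not meant.

How it is judged:
On the way, in this order (a step that is already met when the one before it is completed fails the run):
1. the spanner's large end is seated on the hexagon (horizontal distance between spanner_socket and hex below 0.006 m and z of spanner_socket in the frame of hex below 0.022 m and angle between spanner's own z axis and vertical below 0.2 rad), for 0.1 s.
2. the hexagon is turned up to its stop with the spanner on it, and the ring is held between pad and V (value of joint cam above 2.3 rad and horizontal distance between spanner_socket and hex below 0.008 m and contact force between ring and pad above 2 N and contact force between ring and vee above 2 N), for 0.2 s.
At the end, for the whole second after the job is handed in: The hexagon has been turned clockwise to at least 2.3 rad (its stop is at 2.5), the ring stands upright, pressed with more than 2 N between pad and V, and the spanner lies flat and at rest on the bench itself (spanner_grip less than 24 mm above it) (value of joint cam above 2.3 rad and contact force between ring and pad above 2 N and contact force between ring and vee above 2 N and angle between ring's own z axis and vertical below 0.1 rad and height (world z) of spanner_grip below 0.024 m and linear speed of spanner below 0.02 m/s); the robot touches nothing.
It fails at once if the hexagon is turned with the fingers instead of the spanner (contact force between the fingers and hex above 4 N).
It fails at once if the spanner is dropped or slammed onto the bench (moving fast just above it) (height (world z) of spanner_grip below 0.055 m and linear speed of spanner above 0.7 m/s).
It fails at once if the small spanner is disturbed (distance of spare from where it was at the start of the episode above 0.04 m).
It fails at once if the can or the block is disturbed (distance of any of oil_can, block from where it was at the start of the episode above 0.04 m or angle between oil_can's own z axis and vertical above 0.5 rad).
It also fails if it takes over 72 s, if anything falls off the work surface, if the arm or the gripper's body presses on something with over 40 N, if the wrist force passes 120 N, or if a joint passes its speed limit or range.

### The arm

A 6-joint arm with a two-finger parallel gripper is mounted at the origin on the work surface. World frame = base frame: x ahead of the robot, y to its left, z up, the work surface at z = 0. Lengths are in m, angles in rad, forces in N, time in s.
With the tool pointing down it reaches from about 0.375 to 0.9 m from the base axis. Payload 3.1 kg.
Tool frame: the origin (TCP) lies on the centre line of the jaws, within the pads' length; the fingertips stand 17 mm ahead of it and the grasp point (between the pads) lies 2 mm behind it; y points along the fingers, z is the direction in which the jaws open and shut, and the axes are right-handed (so a half turn about y gives the same grasp; the last joint's range is limited). The gripper opens to 85 mm and grips with 20 to 120 N. Pads are 22 mm wide; open, the fingers measure 114 mm over their backs; the gripper's body (76 mm by 85 mm) begins 54 mm behind the grasp point. The pads swing forward as they close: fully open they stand 13 mm farther back than shut.
Start: joints at [-1.458, 0.527, 1.433, -0, 1.181, -0.178], TCP at [0.18, -0.599, 0.248] pointing down, gripper open.
Joint ranges: [-3.08, 3.08], [-0.75, 2.2], [0.22, 2.44], [-1.43, 4.57], [0, 2.65], [-2.85, 2.85]. Speed limits (rad/s): [2.79, 2.79, 3.14, 3.14, 3.14, 3.14].

### API

Orientations are given as a unit quaternion [x, y, z, w].
In Python, from station import manip gives the robot as it stands.
- The arm moves only by the shell command python3 -m handwheel 'ROWS' [FORCE]. ROWS is JSON, one flat list of numbers, 7 for each row, row after row: the shift along the tool's x, y, z in cm, then the turn, a rotation vector about the tool's x, y, z in rad, then the finger opening in cm, from 0 to 8.54. A call has 1 to 10 rows; each row is the pose to reach, as a shift and turn from the pose commanded when the call began, along the tool's axes at that moment; what a row does not reach only later rows make up. A row lasts 1/12 s, in which the tool goes at most 41.7 mm and 7.16 degrees, less where a joint would pass 70% of its speed; a pose out of reach is approached as far as the arm can. A call with a gripper value outside its range is refused whole. The fingers move at their own pace and stop on an object; FORCE is the grip in N (left out, the last holds). Time passes only in rows, so rows that repeat a pose let the fingers close. It gives the time, the measured TCP pose, the force and the opening at its end, in the units of the state.
- manip.sense(): the state, without advancing time (a new reading comes with each control period).
- manip.snapshot(name): name is "scene" or "top" or "wrist"; returns a dict with "frame" (384x512x3 uint8, red, green, blue), "depth" (384x512 float32, m along the optical axis (not along the pixel's ray), 0 where there is no reading), "camera_matrix" (3x3 intrinsics, pixels), "rvec" (rotation vector, rad) and "tvec" (3), from world to camera coordinates, as OpenCV has them. Camera axes: x right, y down, z forward; pixel columns grow to the right and rows downward; lengths in m; the calibration is good to about 2 mm. The wrist camera is an equidistant fisheye: a pixel r from the principal point sees the ray r / f radians off the axis. A picture is of the moment at which its call begins.
- manip.sign_off(): hands the job in, once; it reports no verdict.
The state is a dict: "t": time; "q": joint angles; "qd": joint speeds; "tau": joint torques, N m; "tcp_pos": TCP position; "tool_rot": TCP orientation; "force": force on the tool from outside, world axes, zero at the start; "ft_torque": the same for the moment, N m; "finger_gap": opening from 0.0 (shut) to 1.0 (fully open).
Only numpy, scipy, OpenCV 4.12 (cv2) and the standard library are available. Lean on these libraries where they do the work, as an engineer would, in place of code of your own. Each camera call takes 0.05 s, during which the arm holds its last target.

## Working session

There is one attempt and no reset: what is moved stays moved. The work goes in short steps, Python scripts to look and compute and a shell command to move; the robot and the scene stay as the last step left them, time stands still between calls to the robot, and variables do not carry over. Pictures are saved under pics/ and viewed, and the job is handed in when it is done.

```bash
ls; mkdir -p pics; cat > h.py <<'E'
import numpy as np, cv2
from station import manip
from scipy.spatial.transform import Rotation as R
def snap(n,fn=None):
    s=manip.snapshot(n)
    if fn: cv2.imwrite('pics/'+fn,s['frame'][:,:,::-1])
    return s
def cam(s):
    Rm=R.from_rotvec(np.ravel(s['rvec'])).as_matrix(); t=np.ravel(s['tvec']); return Rm,t,np.array(s['camera_matrix'])
def ray(s,u,v,fish=False):
    Rm,t,K=cam(s); x=(u-K[0,2])/K[0,0]; y=(v-K[1,2])/K[1,1]
    if fish:
        r=np.hypot(x,y); k=np.sin(r)/r if r>1e-9 else 1; d=np.array([x*k,y*k,np.cos(r)])
    else: d=np.array([x,y,1.])
    return -Rm.T@t, Rm.T@d
def onplane(s,u,v,z,fish=False):
    o,d=ray(s,u,v,fish); return o+d*(z-o[2])/d[2]
def cloud(s):
    Rm,t,K=cam(s); D=s['depth']; v,u=np.mgrid[:D.shape[0],:D.shape[1]]
    P=np.stack([(u-K[0,2])/K[0,0]*D,(v-K[1,2])/K[1,1]*D,D],-1)
    return (P-t)@Rm
E
python3 - <<'E'
from h import *
for n in ['scene','top','wrist']:
    s=snap(n,n+'0.png'); Rm,t,K=cam(s); print(n,(-Rm.T@t).round(3),K.round(1).tolist(),Rm[2].round(2))
print(manip.sense())
E
```

```text
pics
scene [1.29  0.017 0.924] [[412.4, 0.0, 254.4], [0.0, 412.4, 199.8], [0.0, 0.0, 1.0]] [-0.63  0.   -0.78]
top [0.528 0.011 1.134] [[422.1, 0.0, 256.5], [0.0, 422.1, 192.7], [0.0, 0.0, 1.0]] [ 0.1  -0.02 -1.  ]
wrist [ 0.257 -0.575  0.373] [[297.3, 0.0, 246.0], [0.0, 297.3, 194.2], [0.0, 0.0, 1.0]] [-0.29 -0.09 -0.95]
{'t': 0.15, 'q': array([-1.45749747e+00,  5.28272207e-01,  1.43358474e+00, -2.84180724e-06,
        1.18144251e+00, -1.78477394e-01]), 'qd': array([ 0.00152656, -0.00441127, -0.00272955,  0.00030583, -0.00103843,
        0.00044278]), 'tau': array([ 3.57568251e-04, -4.42746556e+01, -1.78275687e+01, -2.41028147e-04,
        5.62747053e-03, -2.28057573e-06]), 'tcp_pos': array([ 0.17976502, -0.59804726,  0.24755378]), 'tool_rot': array([-0.10277455,  0.70019816, -0.69899185,  0.10281202]), 'force': array([-0.33002641, -0.01047393,  0.06212532]), 'ft_torque': array([-0.01186515,  0.06393715, -0.00727551]), 'finger_gap': 0.9986526331740111}
```

View pics/top0.png

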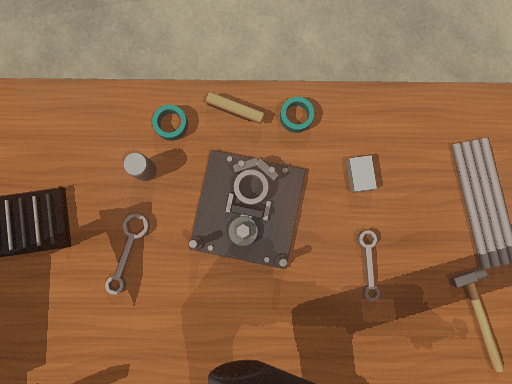

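View pics/scene0.png

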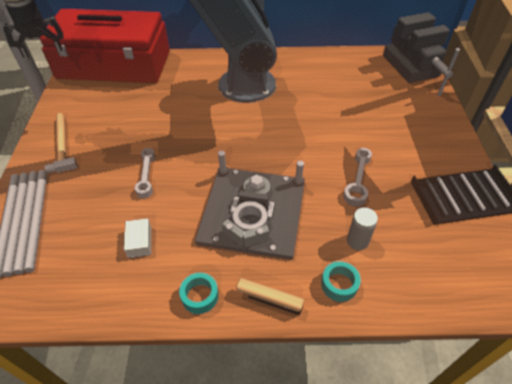

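View pics/wrist0.png

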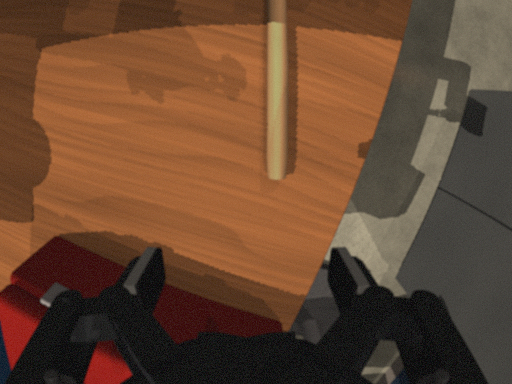

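The top view shows two spanners. One is at the left, with its large end at (136,225) and small end at (115,285). The other is at the right, from (368,240) to (372,293). The left one is visibly longer with a larger ring, so I take it as the big one. The ring at (251,187), between pad and V, is grey; the turquoise rings at (170,122) and (297,114) are look-alikes. I'll enlarge these areas and measure.

```bash
python3 - <<'E'
from h import *
s=snap('top'); f=s['frame'][:,:,::-1]
a=cv2.resize(f[200:310,80:180],None,fx=4,fy=4,interpolation=cv2.INTER_CUBIC)
b=cv2.resize(f[200:310,330:400],None,fx=4,fy=4,interpolation=cv2.INTER_CUBIC)
cv2.imwrite('pics/crop_sp.png',np.hstack([a,b]))
cv2.imwrite('pics/crop_fx.png',cv2.resize(f[140:280,180:320],None,fx=4,fy=4,interpolation=cv2.INTER_CUBIC))
C=cloud(s)
print('big',[onplane(s,u,v,.02).round(3) for u,v in [(136,225),(115,285)]])
print('spare',[onplane(s,u,v,.02).round(3) for u,v in [(368,239),(372,293)]])
print('hex',onplane(s,243,231,.07).round(3),'posts',onplane(s,193.5,244,.1).round(3),onplane(s,283,262,.1).round(3),'ring',onplane(s,251,187,.06).round(3))
for u,v in [(243,231),(193,244),(283,262),(125,255),(300,330)]: print(C[v,u].round(3))
E
```

```text
big [array([0.548, 0.307, 0.02 ]), array([0.393, 0.356, 0.02 ])]
spare [array([ 0.514, -0.303,  0.02 ]), array([ 0.374, -0.31 ,  0.02 ])]
hex [0.533 0.026 0.07 ] posts [0.501 0.145 0.1  ] [ 0.458 -0.072  0.1  ] ring [0.645 0.006 0.06 ]
[0.533 0.026 0.068]
[0.501 0.146 0.102]
[ 0.459 -0.072  0.103]
[0.47  0.331 0.026]
[ 0.275 -0.124 -0.001]
```

View pics/crop_sp.png

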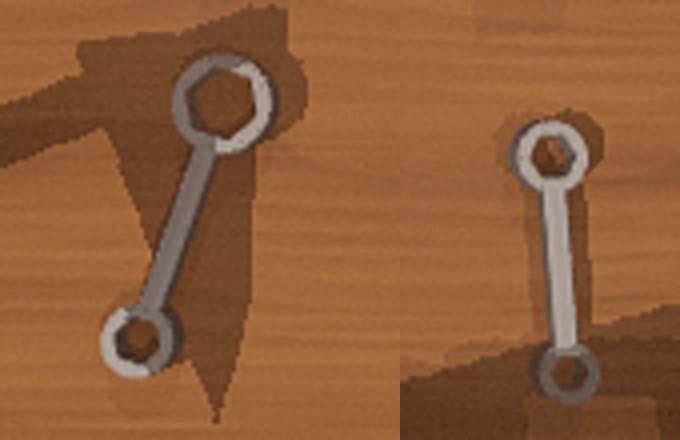

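View pics/crop_fx.png

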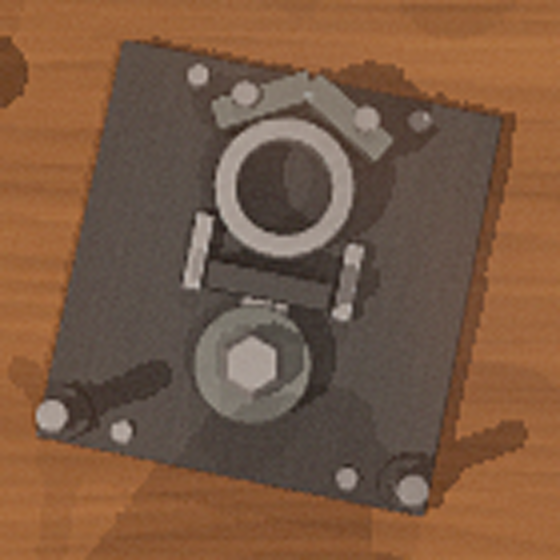

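```bash
cat >> h.py <<'E'
def tgt(p,zyaw,T=None):
    """rows for TCP at p, tool down, jaw axis (tool z) at world yaw zyaw deg; relative to current"""
    st=manip.sense() if T is None else T
    R0=R.from_quat(st['tool_rot']).as_matrix()
    z=np.array([np.cos(np.radians(zyaw)),np.sin(np.radians(zyaw)),0]); y=np.array([0,0,-1.]); x=np.cross(y,z)
    R1=np.stack([x,y,z],1)
    d=R0.T@(np.array(p)-st['tcp_pos'])*100
    return d.round(2), R.from_matrix(R0.T@R1).as_rotvec().round(3)
E
python3 - <<'E'
from h import *
st=manip.sense();M=R.from_quat(st['tool_rot']).as_matrix();print(M.round(3), np.degrees(np.arctan2(M[1,2],M[0,2])))
for p,y in [((0.45,-0.05,0.3),72.5),((0.45,-0.05,0.3),-107.5)]: print(tgt(p,y))
E
```

```text
[[-0.958 -0.     0.288]
 [-0.288  0.001 -0.958]
 [-0.    -1.    -0.001]] -73.27922750697783
(array([-41.65,  -5.16, -44.73]), array([ 0.000e+00, -2.544e+00, -2.000e-03]))
(array([-41.65,  -5.16, -44.73]), array([0.001, 0.597, 0.   ]))
```

```bash
python3 -m handwheel '[-41.6,-5.2,-44.7,0,-2.54,0,8.5,-41.6,-5.2,-44.7,0,-2.54,0,8.5,-41.6,-5.2,-44.7,0,-2.54,0,8.5,-41.6,-5.2,-44.7,0,-2.54,0,8.5,-41.6,-5.2,-44.7,0,-2.54,0,8.5,-41.6,-5.2,-44.7,0,-2.54,0,8.5,-41.6,-5.2,-44.7,0,-2.54,0,8.5,-41.6,-5.2,-44.7,0,-2.54,0,8.5,-41.6,-5.2,-44.7,0,-2.54,0,8.5,-41.6,-5.2,-44.7,0,-2.54,0,8.5]'
python3 - <<'E'
from h import *
print(tgt((0.42,0.0,0.32),78)); print(manip.sense()['q'].round(2))
E
```

```text
t: 1.03
tcp_pos: [0.3636, -0.2242, 0.2839]
tool_rot: [0.494, -0.506, 0.506, -0.494]
force: [1.3, -0.5, 1.0]
finger_gap: 0.994
(array([-22.55,  -3.61,   5.11]), array([-0.   , -1.385,  0.   ]))
[-0.82  0.21  1.86  0.    1.08 -0.79]
```

```bash
python3 -m handwheel '[-22.5,-3.6,5.1,0,-1.38,0,8.5,-22.5,-3.6,5.1,0,-1.38,0,8.5,-22.5,-3.6,5.1,0,-1.38,0,8.5,-22.5,-3.6,5.1,0,-1.38,0,8.5,-22.5,-3.6,5.1,0,-1.38,0,8.5,-22.5,-3.6,5.1,0,-1.38,0,8.5,-22.5,-3.6,5.1,0,-1.38,0,8.5,-22.5,-3.6,5.1,0,-1.38,0,8.5,-22.5,-3.6,5.1,0,-1.38,0,8.5,-22.5,-3.6,5.1,0,-1.38,0,8.5]'
python3 -m handwheel '[0,0,0,0,-0.14,0,8.5,0,0,0,0,-0.14,0,8.5,0,0,0,0,-0.14,0,8.5]'
python3 - <<'E'
from h import *
s=snap('wrist','w1.png'); print(tgt((0.40,0.352,0.3),72.5)); print(manip.sense()['q'].round(2),manip.sense()['tcp_pos'])
np.savez('w1.npz',**s)
E
```

```text
t: 1.87
tcp_pos: [0.4206, -0.0022, 0.3197]
tool_rot: [0.697, -0.121, 0.12, -0.697]
force: [0.7, 0.5, -0.2]
finger_gap: 0.997
t: 2.12
tcp_pos: [0.4206, -0.0026, 0.3196]
tool_rot: [-0.703, 0.075, -0.075, 0.703]
force: [1.1, 0.3, -0.1]
finger_gap: 0.99
(array([-9.5 ,  1.97, 34.23]), array([-0.   ,  0.093, -0.   ]))
[-0.27  0.15  1.82  0.    1.18 -1.63] [ 0.42067156 -0.00267354  0.31962672]
```

View pics/w1.png

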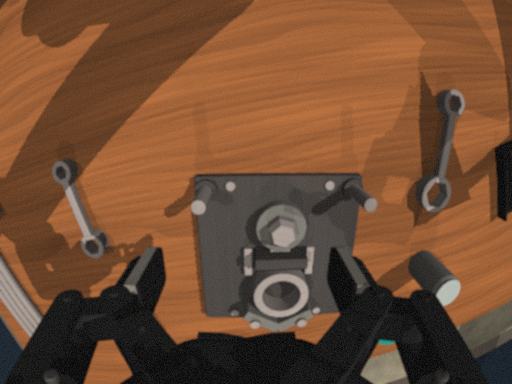

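```bash
python3 - <<'E'
from h import *
s=np.load('w1.npz'); f=s['frame'][:,:,::-1]
cv2.imwrite('pics/w1c.png',np.hstack([cv2.resize(f[190:270,240:320],None,fx=5,fy=5,interpolation=cv2.INTER_CUBIC),cv2.resize(f[80:220,400:480],None,fx=400/140,fy=400/140,interpolation=cv2.INTER_CUBIC)]))
Rm,t,K=cam(s); print((-Rm.T@t).round(3))
for u,v,z in [(283,233,.071),(198,209,.1),(371,203,.1),(280,295,.06),(435,194,.026),(454,103,.026)]: print(onplane(s,u,v,z,True).round(4))
E
```

```text
[0.345 0.014 0.446]
[0.5299 0.0271 0.071 ]
[ 0.4605 -0.0724  0.1   ]
[0.5006 0.1483 0.1   ]
[0.6448 0.0053 0.06  ]
[0.5457 0.3035 0.026 ]
[0.395  0.3552 0.026 ]
```

View pics/w1c.png

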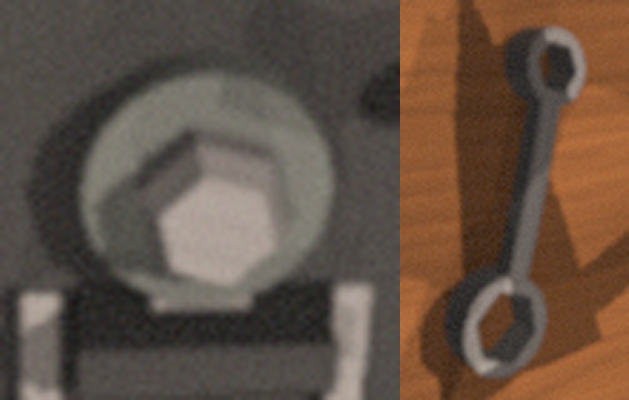

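```bash
python3 - <<'E'
from h import *
s=np.load('w1.npz')
P=np.array([onplane(s,240+a/5,190+b/5,.071,True) for a,b in [(205,178),(262,190),(277,240),(237,285),(172,270),(158,222)]])
c=P[:,:2].mean(0);d=P[:,:2]-c; print(c,np.hypot(*d.T).round(4)); a=np.degrees(np.arctan2(d[:,1],d[:,0])); print(a.round(1),(a%60).round(1))
ps=np.array([onplane(s,371,203,.1,True),onplane(s,198,209,.1,True)]);v=(ps[0]-ps[1])[:2];print('fix yaw',np.degrees(np.arctan2(v[1],v[0]))-90, np.hypot(*v))
# top camera: bright top face
t=snap('top');g=cv2.cvtColor(t['frame'],cv2.COLOR_RGB2GRAY).astype(float)
g4=cv2.resize(g[218:244,230:256],None,fx=8,fy=8,interpolation=cv2.INTER_CUBIC)
m=(g4>155).astype(np.uint8); n,l,stt,ce=cv2.connectedComponentsWithStats(m); i=1+np.argmax(stt[1:,4]); print(stt[i],ce[i])
cn=max(cv2.findContours((l==i).astype(np.uint8),0,2)[0],key=cv2.contourArea)
ap=cv2.approxPolyDP(cn,6,True)[:,0]; Q=np.array([onplane(t,230+(a+.5)/8-.5,218+(b+.5)/8-.5,.071) for a,b in ap]);cc=onplane(t,230+(ce[i][0]+.5)/8-.5,218+(ce[i][1]+.5)/8-.5,.071);e=Q-cc
print(cc.round(4),np.hypot(e[:,0],e[:,1]).round(4),(np.degrees(np.arctan2(e[:,1],e[:,0]))%60).round(1))
E
```

```text
[0.53518547 0.0272478 ] [0.0171 0.0172 0.0171 0.0183 0.0176 0.0175]
[-176.5  125.4   67.8    7.6  -58.7 -112.4] [3.5 5.4 7.8 7.6 1.3 7.6]
fix yaw -10.28913640162753 0.22438724438123164
[  57   52   93  103 7166] [103.54967904 103.8626849 ]
[0.5342 0.0272 0.071 ] [0.0162 0.0156 0.0161 0.0156 0.0159 0.0158] [ 3.2  4.2  4.6  0.9 59.3 55.9]
```

The wrist view agrees with the top view. The hexagon is at (0.535, 0.027), with its corners at about 4° mod 60. The fixture yaw is about −10.5°. The big spanner's large end is at (0.546, 0.304) and its small end at (0.395, 0.355). Next I hover over the handle.

```bash
python3 - <<'E'
from h import *
print(tgt((0.4795,0.327,0.18),71.6))
E
```

```text
(array([-1.2 , 13.97, 33.47]), array([ 0.   ,  0.109, -0.   ]))
```

```bash
python3 -m handwheel '[-1.2,14,33.5,0,0.109,0,8.5,-1.2,14,33.5,0,0.109,0,8.5,-1.2,14,33.5,0,0.109,0,8.5,-1.2,14,33.5,0,0.109,0,8.5,-1.2,14,33.5,0,0.109,0,8.5,-1.2,14,33.5,0,0.109,0,8.5,-1.2,14,33.5,0,0.109,0,8.5,-1.2,14,33.5,0,0.109,0,8.5,-1.2,14,33.5,0,0.109,0,8.5,-1.2,14,33.5,0,0.109,0,8.5]'
python3 - <<'E'
from h import *
s=snap('wrist','w2.png'); print(tgt((0.4795,0.327,0.18),71.6)); 
np.savez('w2.npz',**s)
E
```

```text
t: 3.05
tcp_pos: [0.4787, 0.3322, 0.1768]
tool_rot: [-0.698, 0.112, -0.111, 0.699]
force: [0.3, -0.9, 0.3]
finger_gap: 0.995
(array([ 0.2 , -0.23, -0.23]), array([ 0.001,  0.005, -0.002]))
```

View pics/w2.png

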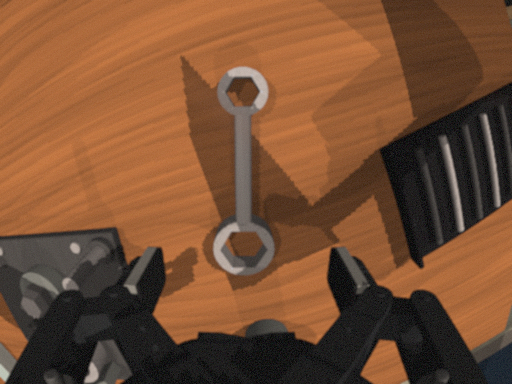

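The big spanner's ends are at (244,246) large and (243,91) small, with the handle at column 243. I'll triangulate these against the first wrist view and the top view to check height.

```bash
python3 - <<'E'
from h import *
w1=np.load('w1.npz');w2=np.load('w2.npz')
def tri(rs):
    A=np.zeros((3,3));b=np.zeros(3)
    for o,d in rs:
        d=d/np.linalg.norm(d);M=np.eye(3)-np.outer(d,d);A+=M;b+=M@o
    return np.linalg.solve(A,b)
top=snap('top')
# small-socket/large end top centres
L=tri([ray(w1,435.5,194,True),ray(w2,244,246.5,True),ray(top,136,225)]);S=tri([ray(w1,454,102.5,True),ray(w2,243,91,True),ray(top,115,285)])
print(L.round(4),S.round(4),np.linalg.norm(L-S))
L=onplane(w2,244,246.5,.026,True);S=onplane(w2,243,91,.026,True);g=L+(S-L)*70/160;print(L.round(4),S.round(4),np.linalg.norm(L-S))
yaw=np.degrees(np.arctan2(*(L-S)[1::-1]));print('grip',g.round(4),yaw)
print(tgt((g[0],g[1],0.022),yaw+90))
E
```

```text
[0.5478 0.3078 0.0202] [0.3943 0.3564 0.0237] 0.1610621235643728
[0.5441 0.3093 0.026 ] [0.3951 0.3574 0.026 ] 0.15658630377289778
grip [0.4789 0.3303 0.026 ] -17.91172882410799
(array([ 0.02, 15.65,  0.25]), array([ 0.002, -0.005, -0.001]))
```

```bash
python3 -m handwheel '[0,4,0.1,0,-0.005,0,8.5,0,8,0.25,0,-0.005,0,8.5,0,12,0.25,0,-0.005,0,8.5,0,14,0.25,0,-0.005,0,8.5,0,15,0.25,0,-0.005,0,8.5,0,15.6,0.25,0,-0.005,0,8.5,0,15.6,0.25,0,-0.005,0,8.5,0,15.6,0.25,0,-0.005,0,8.5]'
python3 -m handwheel '[0,0,0,0,0,0,4,0,0,0,0,0,0,2,0,0,0,0,0,0,0.5,0,0,0,0,0,0,0.5,0,0,0,0,0,0,0.5,0,0,0,0,0,0,0.5]' 80
python3 - <<'E'
from h import *
s=snap('wrist','w3.png');print(manip.sense()['force'])
E
```

```text
t: 3.82
tcp_pos: [0.4808, 0.3298, 0.0251]
tool_rot: [-0.698, 0.11, -0.112, 0.699]
force: [0.8, 0.6, 0.1]
finger_gap: 0.994
t: 4.32
tcp_pos: [0.4796, 0.3299, 0.0243]
tool_rot: [0.698, -0.11, 0.11, -0.698]
force: [0.4, 0.7, -0.4]
finger_gap: 0.163
[-0.94452431 -0.03441868  5.82945503]
```

View pics/w3.png

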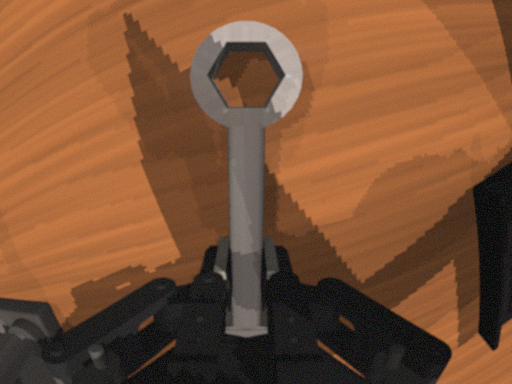

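The handle sits between the pads and the small end shows at (246,75). I'll let the grip settle and then test-lift.

```bash
python3 -m handwheel '[0,0,0,0,0,0,0.5,0,0,0,0,0,0,0.5,0,-1,0,0,0,0,0.5,0,-2,0,0,0,0,0.5,0,-4,0,0,0,0,0.5,0,-7,0,0,0,0,0.5,0,-10,0,0,0,0,0.5,0,-10,0,0,0,0,0.5]' 100
python3 - <<'E'
from h import *
s=snap('wrist','w4.png');t=snap('top','t4.png');st=manip.sense();print(st['force'],st['finger_gap'],st['tcp_pos'])
np.savez('w4.npz',**s)
E
```

```text
t: 5.03
tcp_pos: [0.4829, 0.3315, 0.1295]
tool_rot: [-0.696, 0.107, -0.114, 0.701]
force: [0.4, 0.2, -2.5]
finger_gap: 0.162
[ 0.17020083 -0.50312375 -2.99794748] 0.16182565910471197 [0.48019351 0.33016931 0.1251577 ]
```

View pics/w4.png

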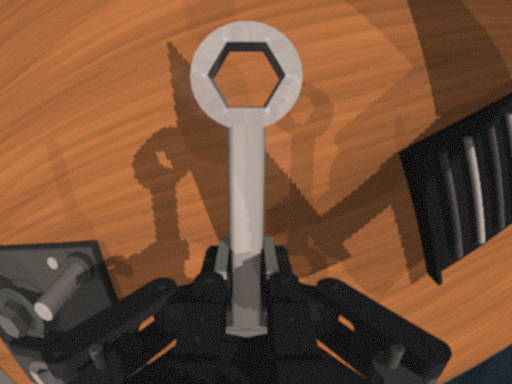

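View pics/t4.png

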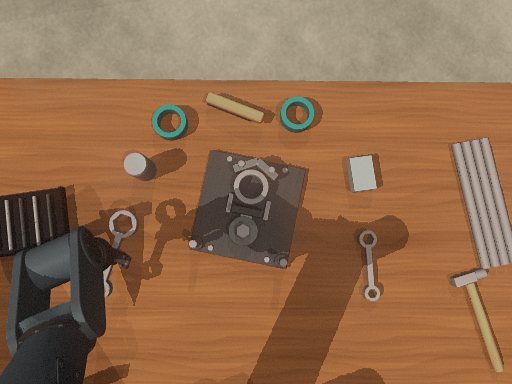

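```bash
python3 - <<'E'
from h import *
t=snap('top');f=t['frame'][:,:,::-1]
cv2.imwrite('pics/t4c.png',cv2.resize(f[200:260,90:150],None,fx=8,fy=8,interpolation=cv2.INTER_CUBIC))
st=manip.sense();M=R.from_quat(st['tool_rot']).as_matrix()
print(st['tcp_pos'],np.degrees(np.arctan2(M[1,2],M[0,2])))
for u,v in [(123,223)]:
    L=onplane(t,u,v,.127); print(L.round(4), (M.T@(L-st['tcp_pos'])*1000).round(1))
w=np.load('w4.npz');S=onplane(w,246.5,75,.131,True);print(S,(M.T@(S-st['tcp_pos'])*1000).round(1))
E
```

```text
[0.47907453 0.3296395  0.12370429] 72.01976986029925
[0.5504 0.3092 0.127 ] [74.2 -3.3  2.6]
[0.39903016 0.35948874 0.131     ] [-85.4  -7.3   3.7]
```

View pics/t4c.png

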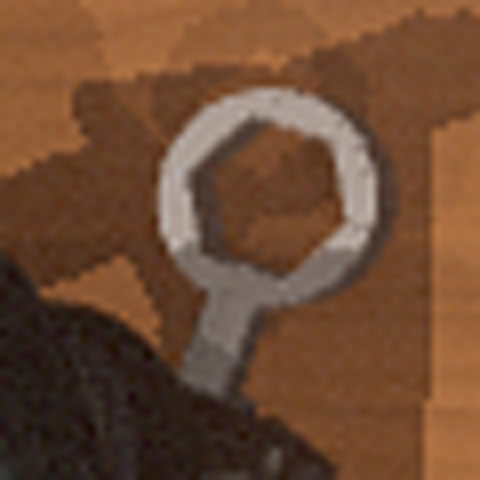

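```bash
python3 - <<'E'
from h import *
print(tgt((0.4753,-0.0143,0.15),124))
E
```

```text
(array([ 10.26,  -2.62, -32.83]), array([ 0.   , -0.907, -0.   ]))
```

```bash
python3 -m handwheel '[0,-2.6,-1,0,0,0,0.5,10.3,-2.6,-32.8,0,-0.907,0,0.5,10.3,-2.6,-32.8,0,-0.907,0,0.5,10.3,-2.6,-32.8,0,-0.907,0,0.5,10.3,-2.6,-32.8,0,-0.907,0,0.5,10.3,-2.6,-32.8,0,-0.907,0,0.5,10.3,-2.6,-32.8,0,-0.907,0,0.5,10.3,-2.6,-32.8,0,-0.907,0,0.5,10.3,-2.6,-32.8,0,-0.907,0,0.5,10.3,-2.6,-32.8,0,-0.907,0,0.5]'
python3 -m handwheel '[0,0,0,0,0,0,0.5,0,0,0,0,0,0,0.5]'
python3 - <<'E'
from h import *
print(tgt((0.4753,-0.0143,0.125),124))
t=snap('top');f=t['frame'][:,:,::-1];s=snap('scene','s5.png');snap('wrist','w5.png')
cv2.imwrite('pics/t5c.png',cv2.resize(f[190:290,190:300],None,fx=6,fy=6,interpolation=cv2.INTER_CUBIC))
E
```

```text
t: 6.02
tcp_pos: [0.4746, -0.015, 0.148]
tool_rot: [-0.675, -0.207, 0.209, 0.677]
force: [0.6, -0.4, -1.4]
finger_gap: 0.16
t: 6.18
tcp_pos: [0.4755, -0.0159, 0.1483]
tool_rot: [-0.676, -0.204, 0.206, 0.677]
force: [-0.0, 0.5, -2.4]
finger_gap: 0.161
(array([0.08, 2.33, 0.14]), array([-0.003, -0.006, -0.002]))
```

View pics/t5c.png

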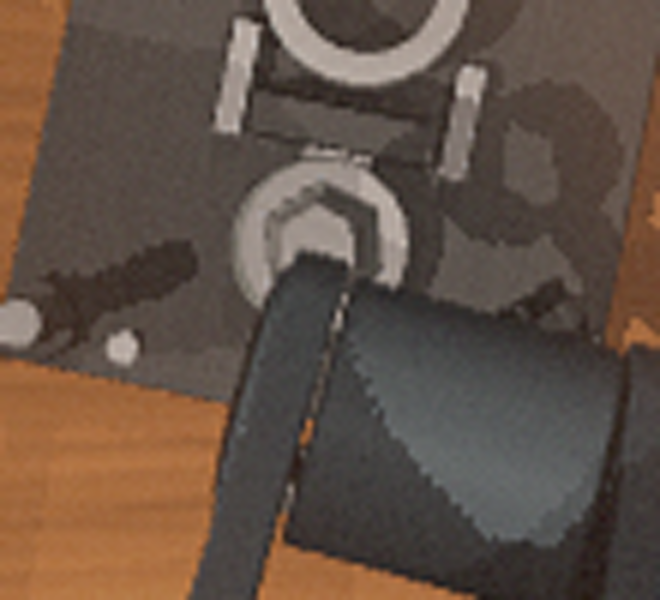

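View pics/s5.png

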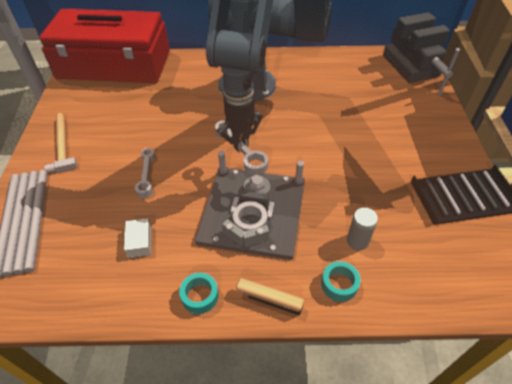

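View pics/w5.png

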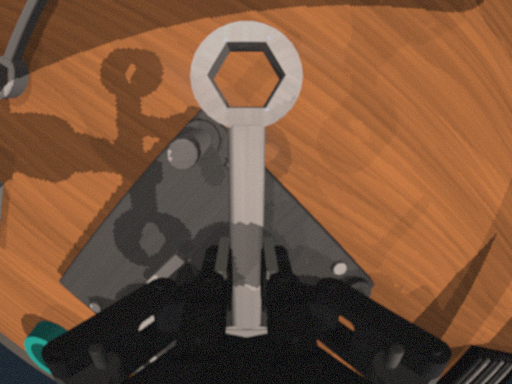

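```bash
python3 - <<'E'
from h import *
t=snap('top');s=snap('scene')
f=s['frame'][:,:,::-1]
cv2.imwrite('pics/s5c.png',cv2.resize(f[130:230,200:310],None,fx=6,fy=6,interpolation=cv2.INTER_CUBIC))
L=onplane(t,190+321/6-.4,190+244/6-.4,.150);print(L.round(4))
st=manip.sense();M=R.from_quat(st['tool_rot']).as_matrix();print(st['tcp_pos'].round(4),(st['tcp_pos']+M[:,0]*.072).round(4))
E
```

```text
[0.5344 0.0246 0.15  ]
[ 0.4756 -0.0125  0.1492] [0.5353 0.0279 0.1491]
```

View pics/s5c.png

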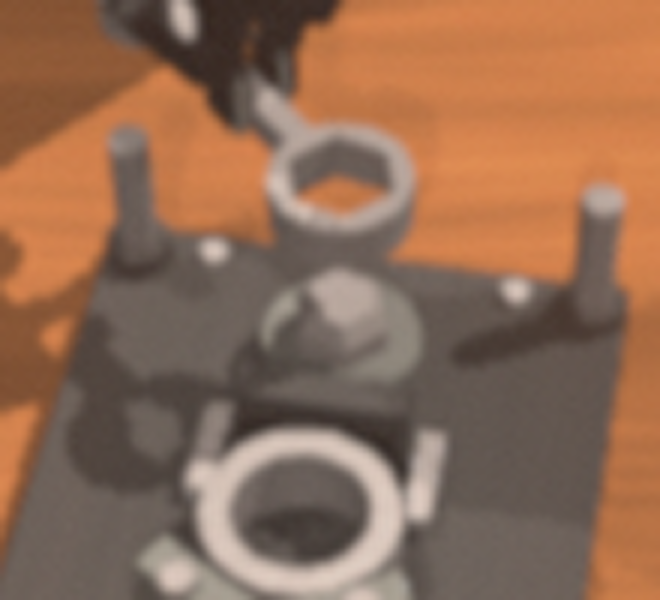

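```bash
python3 - <<'E'
from h import *
s=snap('scene')
print(onplane(s,200+341/6-.4,130+177/6-.4,.150).round(4),onplane(s,200+347/6-.4,130+305/6-.4,.071).round(4))
P=[manip.sense()['tcp_pos'] for _ in range(3)];print(P)
print(tgt((0.4753,-0.0143,0.125),124))
E
```

```text
[0.5337 0.0263 0.15  ] [0.5383 0.0286 0.071 ]
[array([ 0.47588374, -0.01250783,  0.14932879]), array([ 0.47588374, -0.01250783,  0.14932879]), array([ 0.47588374, -0.01250783,  0.14932879])]
(array([-0.15,  2.43, -0.12]), array([-0.001,  0.002, -0.001]))
```

Both cameras show the socket about 2 mm short in x and y relative to the hexagon. I'll correct that, lower to just above it, and look again.

```bash
python3 -m handwheel '[0.3,1.5,0.1,0,0,0,0.5,0.3,3,0.1,0,0,0,0.5,0.3,3.8,0.1,0,0,0,0.5,0.3,3.8,0.1,0,0,0,0.5,0.3,3.8,0.1,0,0,0,0.5]'
python3 - <<'E'
from h import *
t=snap('top');f=t['frame'][:,:,::-1]
s=snap('scene');g=s['frame'][:,:,::-1]
cv2.imwrite('pics/c6.png',np.hstack([cv2.resize(f[200:270,205:275],None,fx=5.5,fy=5.5,interpolation=cv2.INTER_CUBIC),cv2.resize(g[145:215,220:290],None,fx=5.5,fy=5.5,interpolation=cv2.INTER_CUBIC)]))
E
```

```text
t: 6.9
tcp_pos: [0.4779, -0.0108, 0.1114]
tool_rot: [-0.676, -0.207, 0.207, 0.676]
force: [0.5, -0.3, -2.0]
finger_gap: 0.158
```

View pics/c6.png

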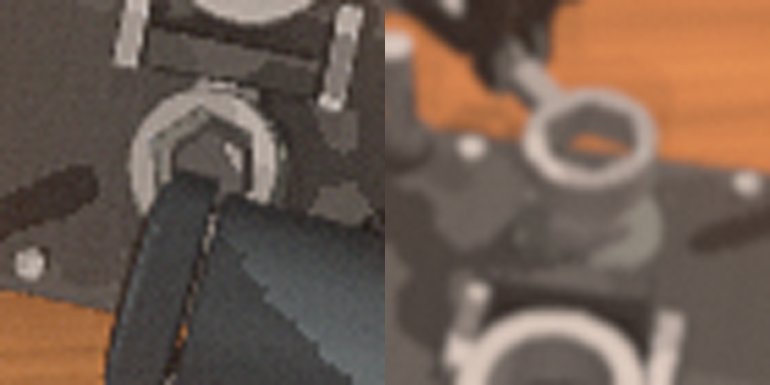

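```bash
python3 - <<'E'
from h import *
s=snap('scene');t=snap('top')
print(onplane(t,241.7,229.4,.113).round(4),onplane(s,256.9,169.5,.113).round(4))
print(manip.sense()['tcp_pos'])
E
```

```text
[0.5367 0.0285 0.113 ] [0.5363 0.0273 0.113 ]
[ 0.4787305  -0.01144218  0.11231744]
```

```bash
python3 -m handwheel '[-0.1,1.2,0,0,0,0,0.5,-0.1,1.8,0,0,0,0,0.5,-0.1,2.2,0,0,0,0,0.5,-0.1,2.6,0,0,0,0,0.5,-0.1,3.0,0,0,0,0,0.5,-0.1,3.0,0,0,0,0,0.5]'
```

```text
t: 7.6
tcp_pos: [0.4774, -0.0122, 0.0822]
tool_rot: [0.676, 0.207, -0.207, -0.676]
force: [-4.1, -1.5, 9.9]
finger_gap: 0.159
```

```bash
python3 -m handwheel '[0,0.4,0,0,0,0,0.5,0,0.8,0,0,0,0,0.5,0,1.2,0,0,0,0,0.5,0,1.2,0,0,0,0,0.5]'
```

```text
t: 7.93
tcp_pos: [0.4745, -0.0135, 0.0708]
tool_rot: [0.676, 0.205, -0.209, -0.676]
force: [-11.1, -11.7, 15.8]
finger_gap: 0.163
```

```bash
python3 -m handwheel '[-0.2,0.0,0,0,0,0,0.5,-0.2,0.1,0,0,0,0,0.5,-0.2,0.1,0,0,0,0,0.5]'
python3 - <<'E'
from h import *
t=snap('top');f=t['frame'][:,:,::-1]
s=snap('scene');g=s['frame'][:,:,::-1]
cv2.imwrite('pics/c7.png',np.hstack([cv2.resize(f[200:270,205:275],None,fx=5.5,fy=5.5,interpolation=cv2.INTER_CUBIC),cv2.resize(g[145:215,220:290],None,fx=5.5,fy=5.5,interpolation=cv2.INTER_CUBIC)]))
print(manip.sense()['force'],manip.sense()['ft_torque'])
E
```

```text
t: 8.18
tcp_pos: [0.4744, -0.014, 0.0701]
tool_rot: [0.676, 0.206, -0.207, -0.676]
force: [-7.5, -6.6, 14.0]
finger_gap: 0.157
[-8.039816   -7.82818008 14.74395845] [-0.70792662  0.52809316 -0.12356906]
```

View pics/c7.png

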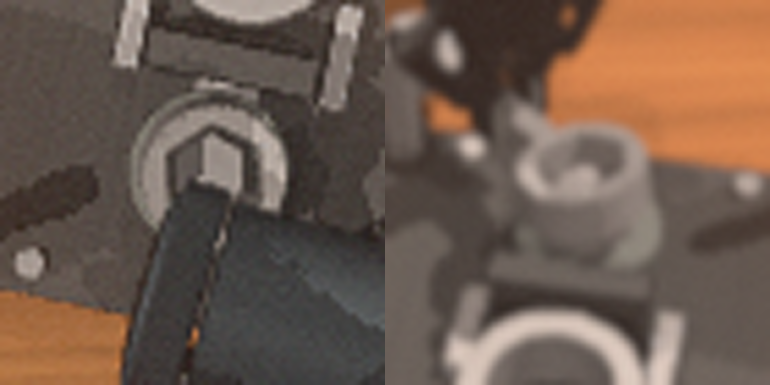

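The socket is seated: the hexagon shows inside the ring and TCP z is 0.070. Now the first clockwise swing, done as arcs of about 72 mm radius.

```bash
python3 -m handwheel '[-0.11,-0.05,0.73,0,0.1,0,0.5,0,-0.05,1.46,0,0.2,0,0.5,0.18,-0.05,2.17,0,0.3,0,0.5,0.43,-0.05,2.86,0,0.4,0,0.5,0.75,-0.05,3.52,0,0.5,0,0.5]'
python3 - <<'E'
from h import *
st=manip.sense();M=R.from_quat(st['tool_rot']).as_matrix()
print('F tool',M.T@st['force'],'T',M.T@st['ft_torque'],'yaw',np.degrees(np.arctan2(M[1,0],M[0,0])),(st['tcp_pos']+M[:,0]*.072).round(4))
E
```

```text
t: 8.7
tcp_pos: [0.4599, 0.0193, 0.07]
tool_rot: [0.707, 0.03, -0.032, -0.706]
force: [-6.6, -8.1, 8.1]
finger_gap: 0.165
F tool [-7.30663154 -8.0476386  -7.47606405] T [-1.26717694  0.32988403  0.74162422] yaw 5.024312101777717 [0.5317 0.0256 0.0697]
```

```bash
python3 -m handwheel '[-0.06,0,0.74,0,0.1,0,0.5,0.05,0,1.47,0,0.2,0,0.5,0.23,0,2.19,0,0.3,0,0.5,0.48,0,2.88,0,0.4,0,0.5,0.81,0,3.55,0,0.5,0,0.5,1.19,0,4.18,0,0.6,0,0.5,1.64,0,4.77,0,0.7,0,0.5,2.14,0,5.31,0,0.8,0,0.5,2.7,0,5.8,0,0.9,0,0.5]'
python3 - <<'E'
from h import *
st=manip.sense();M=R.from_quat(st['tool_rot']).as_matrix()
print('F tool',M.T@st['force'],'T',M.T@st['ft_torque'],'yaw',np.degrees(np.arctan2(M[1,0],M[0,0])),(st['tcp_pos']+M[:,0]*.073).round(4))
t=snap('top');f=t['frame'][:,:,::-1]
cv2.imwrite('pics/t8.png',cv2.resize(f[140:290,170:320],None,fx=4,fy=4,interpolation=cv2.INTER_CUBIC))
E
```

```text
t: 9.45
tcp_pos: [0.4823, 0.0806, 0.0688]
tool_rot: [0.65, -0.281, 0.278, -0.649]
force: [-2.9, -0.7, -3.1]
finger_gap: 0.158
F tool [-1.49994628  3.11050509 -2.62558965] T [-0.58408843  0.12321055  0.03142141] yaw -46.52850169882146 [0.5325 0.0277 0.0687]
```

View pics/t8.png

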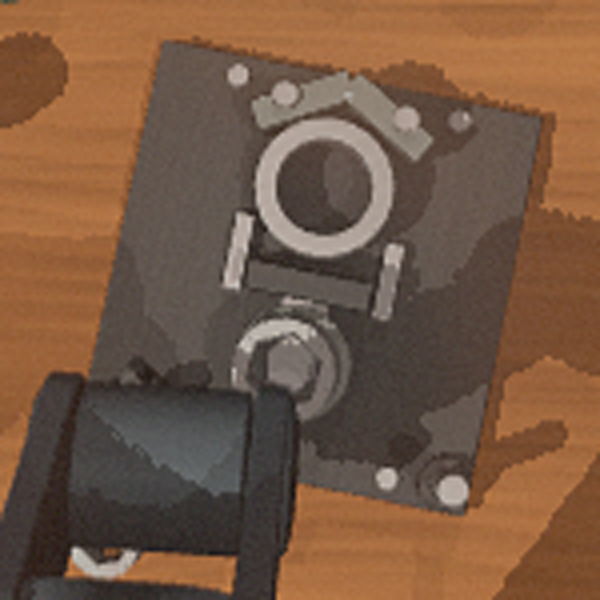

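```bash
python3 - <<'E'
from h import *
t=snap('top');f=t['frame'][:,:,::-1]; o=cv2.imread('pics/top0.png');s=snap('scene');g=s['frame'][:,:,::-1];so=cv2.imread('pics/scene0.png')
z=lambda i,a,b:cv2.resize(i[a:a+60,b:b+80],None,fx=5,fy=5,interpolation=cv2.INTER_CUBIC)
cv2.imwrite('pics/c9.png',np.vstack([np.hstack([z(o,195,205),z(f,195,205)]),np.hstack([z(so,165,215),z(g,165,215)])]))
E
```

```text
(no output)
```

View pics/c9.png

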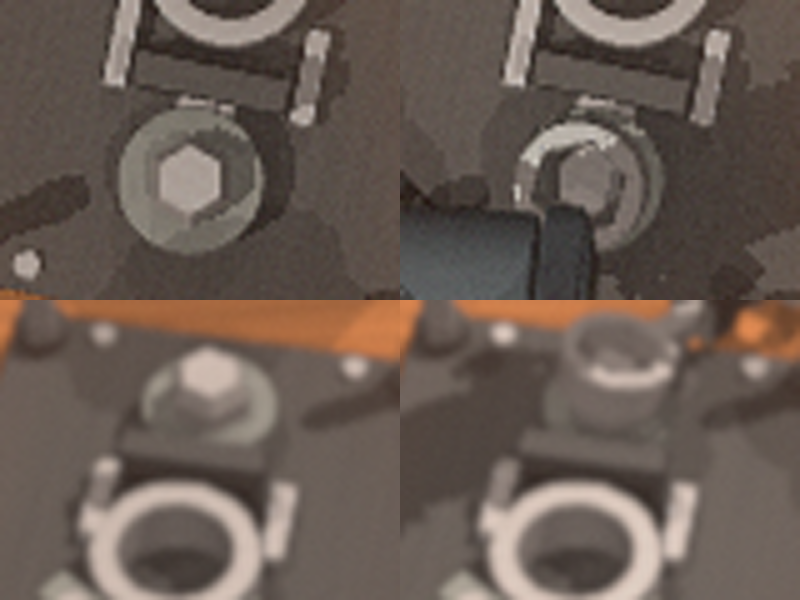

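```bash
python3 - <<'E'
from h import *
t=snap('top');f=t['frame'][:,:,::-1]; o=cv2.imread('pics/top0.png')
def z(i,a,b):
    c=cv2.resize(i[a:a+36,b:b+36],None,fx=11,fy=11,interpolation=cv2.INTER_CUBIC); return cv2.normalize(c,None,0,255,cv2.NORM_MINMAX)
cv2.imwrite('pics/c10.png',np.hstack([z(o,213,226),z(f,213,226)]))
C=cloud(t); O=C[:,:,2]
print((C[222:242:2,232:256:2,2]*1000).round(0))
E
```

```text
[[ 85.  89.  90.  89.  90.  89.  90.  96.  94.  73.  45.  47.]
 [ 84.  84.  86.  46.  66.  72.  70.  92.  93.  89.  75.  45.]
 [ 88.  66.  67.  73.  73.  75.  71.  73.  94.  95.  86.  48.]
 [ 86.  47.  71.  70.  69.  72.  72.  73.  70.  89.  94.  72.]
 [ 74.  46.  73.  72.  71.  70.  69.  70.  75.  90.  91.  76.]
 [ 70.  49.  73.  72.  71.  70.  71.  74.  70.  93.  91.  71.]
 [ 68.  47.  66.  77.  70.  69.  73.  71.  70.  93.  89.  67.]
 [ 78.  65. 351.  69.  72.  73.  73.  67.  62.  91.  89.  42.]
 [353. 364. 366. 364. 366. 357.  62.  44.  91.  89.  76.  40.]
 [365. 372. 372. 371. 372. 359.  83.  87.  90.  88.  44.  19.]]
```

View pics/c10.png

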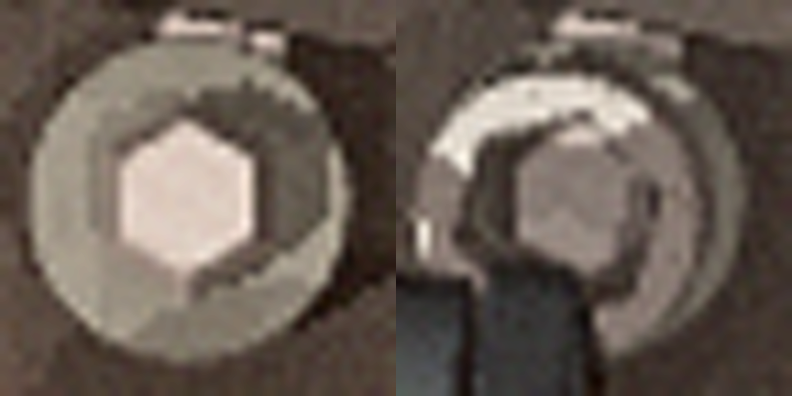

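The depth image shows the large end's top at about 90 mm, against about 71 mm when seated. The hexagon's corners also point the same way as before. So the spanner rode up on the taper and slipped round without turning the hexagon. I'll lift it and check how it sits in the jaws.

```bash
python3 -m handwheel '[0,-2,0,0,0,0,0.5,0,-4,0,0,0,0,0.5,0,-4.5,0,0,0,0,0.5,0,-4.5,0,0,0,0,0.5]'
python3 - <<'E'
from h import *
t=snap('top');w=snap('wrist','w11.png');np.savez('t11.npz',**t);s=snap('scene','s11.png')
C=cloud(t);m=(C[...,2]>.1)&(C[...,2]<.16)&(C[...,0]>.49)&(C[...,1]<.07)
P=C[m];print(len(P));A=np.c_[P[:,:2]-P[:,:2].mean(0),np.ones(len(P))];print(P.mean(0),np.linalg.lstsq(A,P[:,2],rcond=None)[0])
st=manip.sense();M=R.from_quat(st['tool_rot']).as_matrix();print(st['tcp_pos'],M[:,0],st['force'])
Q=(P-st['tcp_pos'])@M*1000
for a in range(20,110,10):
    k=(Q[:,0]>a)&(Q[:,0]<a+10)
    if k.sum(): print(a,k.sum(),np.median(Q[k],0).round(1),Q[k,2].min().round(1),Q[k,2].max().round(1))
E
```

```text
t: 9.98
tcp_pos: [0.4858, 0.0802, 0.1156]
tool_rot: [-0.65, 0.275, -0.279, 0.651]
force: [0.1, 0.6, -2.9]
finger_gap: 0.165
318
[0.54072921 0.02909622 0.13180758] [ 0.11132587 -0.13228092  0.13180758]
[0.48357152 0.08037978 0.1136076 ] [ 6.92163731e-01 -7.21740463e-01 -2.70595339e-04] [-0.35262433 -0.7318768  -2.68717834]
40 36 [ 46.5 -14.5  13.3] 3.2 26.8
50 43 [ 54.8 -15.5  20.1] -26.5 31.9
60 46 [ 64.6 -18.5   3.2] -28.1 33.9
70 38 [ 76.2 -21.8   3.2] -27.7 34.8
80 50 [ 85.9 -23.6 -13.3] -27.8 33.3
90 74 [ 94.9 -25.4   2.6] -22.4 30.2
100 31 [102.  -14.5   4.4] -12.1 21.9
```

View pics/w11.png

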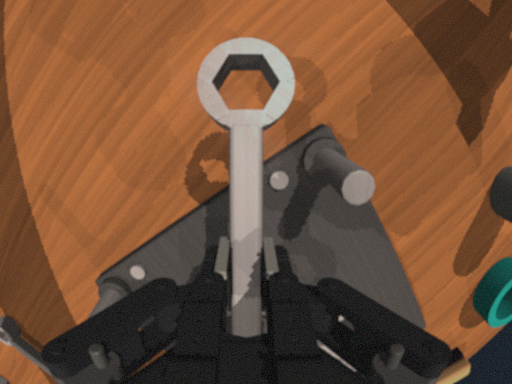

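View pics/s11.png

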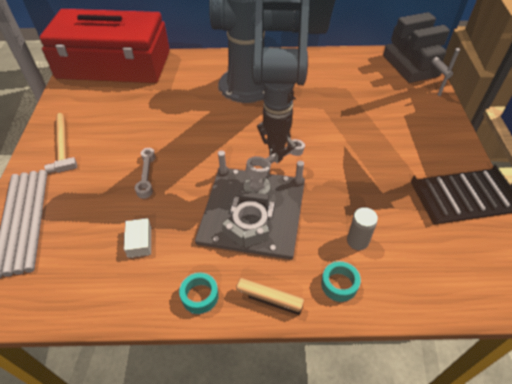

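The spanner has pitched up about 10° in the jaws during the failed seating. I'll refine the pitch, the socket position and the hexagon angle.

```bash
python3 - <<'E'
from h import *
t=np.load('t11.npz');C=cloud(t);st=manip.sense();M=R.from_quat(st['tool_rot']).as_matrix()
Q=(C-st['tcp_pos'])@M*1000
m=(Q[...,1]<-2)&(Q[...,1]>-40)&(Q[...,0]>42)&(Q[...,0]<115)&(abs(Q[...,2])<40)
P=Q[m]
for i in range(6):
    A=np.c_[P[:,0],P[:,2],np.ones(len(P))];c=np.linalg.lstsq(A,P[:,1],rcond=None)[0];r=P[:,1]-A@c;s=1.5*np.median(abs(r))*1.5+1;P=P[abs(r)<s]
print(c,len(P),s)
# outer circle: min enclosing of inliers
(cx,cz),rad=cv2.minEnclosingCircle(P[:,[0,2]].astype(np.float32));print(cx,cz,rad,'y at centre',c@[cx,cz,1])
# hex angle by 6-fold moment
import itertools
def ang(s,img,u0,v0,fish,z,thr):
    g=cv2.cvtColor(img,cv2.COLOR_BGR2GRAY);k=10;n=13
    p=cv2.resize(g[v0-n:v0+n,u0-n:u0+n],None,fx=k,fy=k,interpolation=cv2.INTER_CUBIC)
    for th in thr:
        l,lab,sts,ce=cv2.connectedComponentsWithStats((p>th).astype(np.uint8));i=lab[n*k,n*k]
        cn=max(cv2.findContours((lab==i).astype(np.uint8),0,1)[0],key=cv2.contourArea)[:,0]
        mask=np.argwhere(lab==i)[::7]
        W=np.array([onplane(s,u0-n+(a+.5)/k-.5,v0-n+(b+.5)/k-.5,z,fish)[:2] for b,a in mask]);c=W.mean(0);e=(W-c)@[1,1j]
        print(th,sts[i][4],c.round(4),'corner',(np.degrees(np.angle((e**6).sum()))/6).round(1), 'AF',2*np.sqrt(len(W)*0+sts[i][4]/k/k)*0)
t0=snap('top');ang(t0,cv2.imread('pics/top0.png'),243,231,False,.071,[140,150,160,170])
w=np.load('w1.npz');ang(w,w['frame'][:,:,::-1].copy(),283,235,True,.071,[140,150,160,170])
E
```

```text
[-2.25297191e-01 -7.95271441e-04 -4.40538547e+00] 220 3.451335690628017
70.02874755859375 3.1504123210906982 32.02641677856445 y at centre -20.185170993172022
140 11923 [0.534  0.0275] corner 1.0 AF 0.0
150 11182 [0.5342 0.0273] corner 1.0 AF 0.0
160 61121 [0.5344 0.0272] corner -6.8 AF 0.0
170 67152 [0.5343 0.0273] corner -5.4 AF 0.0
140 35225 [0.5345 0.0269] corner 0.7 AF 0.0
150 31997 [0.5345 0.0267] corner 1.0 AF 0.0
160 24795 [0.5343 0.0263] corner 1.0 AF 0.0
170 67600 [0.5322 0.026 ] corner 24.0 AF 0.0
```

```bash
cat >> h.py <<'E'
SOCK=np.array([.0729,-.0075,.0032])
def tgt2(sock,yaw,pitch,S=SOCK):
    st=manip.sense();R0=R.from_quat(st['tool_rot']).as_matrix()
    a=np.radians(yaw+90);z=np.array([np.cos(a),np.sin(a),0]);y=np.array([0,0,-1.]);x=np.cross(y,z)
    R1=np.stack([x,y,z],1)@R.from_rotvec([0,0,pitch]).as_matrix()
    p=np.array(sock)-R1@S
    return (R0.T@(p-st['tcp_pos'])*100).round(2),R.from_matrix(R0.T@R1).as_rotvec().round(3),p.round(4)
E
python3 - <<'E'
from h import *
H=np.array([.5344,.027]);d=np.array([np.cos(np.radians(31)),np.sin(np.radians(31))])
print(tgt2([*(H-.06*d),.135],31,.22)); print(manip.sense()['q'])
E
```

```text
(array([  4.76,  -3.01, -13.03]), array([-0.148, -1.342,  0.184]), array([ 0.4222, -0.0441,  0.1436]))
[-6.36309130e-02  5.71831838e-01  1.88498586e+00 -2.66088431e-05
  6.85986631e-01 -8.27946415e-01]
```

```bash
python3 -m handwheel '[0,-3.5,0,0,0,0,0.5,0,-7,0,0,0,0,0.5,4.8,-7,-13,-0.148,-1.342,0.184,0.5,4.8,-7,-13,-0.148,-1.342,0.184,0.5,4.8,-7,-13,-0.148,-1.342,0.184,0.5,4.8,-7,-13,-0.148,-1.342,0.184,0.5,4.8,-7,-13,-0.148,-1.342,0.184,0.5,4.8,-7,-13,-0.148,-1.342,0.184,0.5,4.8,-7,-13,-0.148,-1.342,0.184,0.5,4.8,-7,-13,-0.148,-1.342,0.184,0.5]' 120
python3 - <<'E'
from h import *
H=np.array([.5344,.027]);d=np.array([np.cos(np.radians(31)),np.sin(np.radians(31))])
print(tgt2([*(H-.06*d),.135],31,.22)); print(manip.sense()['q'])
E
```

```text
t: 11.02
tcp_pos: [0.4228, -0.0445, 0.1833]
tool_rot: [0.718, -0.002, -0.109, -0.688]
force: [0.2, -0.1, -3.3]
finger_gap: 0.159
(array([0.58, 3.92, 0.16]), array([-0.043, -0.386,  0.053]), array([ 0.4222, -0.0441,  0.1436]))
[-0.30285631  0.42708086  1.89190873 -0.11986281  0.95634319 -1.94936136]
```

```bash
python3 -m handwheel '[0.2,1,0.1,-0.043,-0.386,0.053,0.5,0.4,2,0.1,-0.043,-0.386,0.053,0.5,0.58,3.9,0.16,-0.043,-0.386,0.053,0.5,0.58,3.9,0.16,-0.043,-0.386,0.053,0.5,0.58,3.9,0.16,-0.043,-0.386,0.053,0.5]'
python3 - <<'E'
from h import *
t=snap('top');np.savez('t12.npz',**t);f=t['frame'][:,:,::-1]
cv2.imwrite('pics/t12.png',cv2.resize(f[190:290,190:300],None,fx=6,fy=6,interpolation=cv2.INTER_CUBIC))
C=cloud(t);st=manip.sense();print(st['tcp_pos'])
m=(C[...,2]>.11)&(C[...,2]<.2)&(C[...,0]>.3)&(C[...,0]<.6)&(abs(C[...,1])<.1)
vv,uu=np.nonzero(m);print(uu.min(),uu.max(),vv.min(),vv.max())
print(tgt2([.5344,.027,.105],31,.22))
E
```

```text
t: 11.43
tcp_pos: [0.4217, -0.0433, 0.1435]
tool_rot: [0.698, 0.11, -0.261, -0.658]
force: [-0.3, 0.4, -1.8]
finger_gap: 0.158
[ 0.4223314  -0.04358878  0.14428638]
251 297 239 323
(array([6.49, 1.7 , 0.01]), array([-0.001, -0.007,  0.001]), array([ 0.4737, -0.0132,  0.1136]))
```

View pics/t12.png

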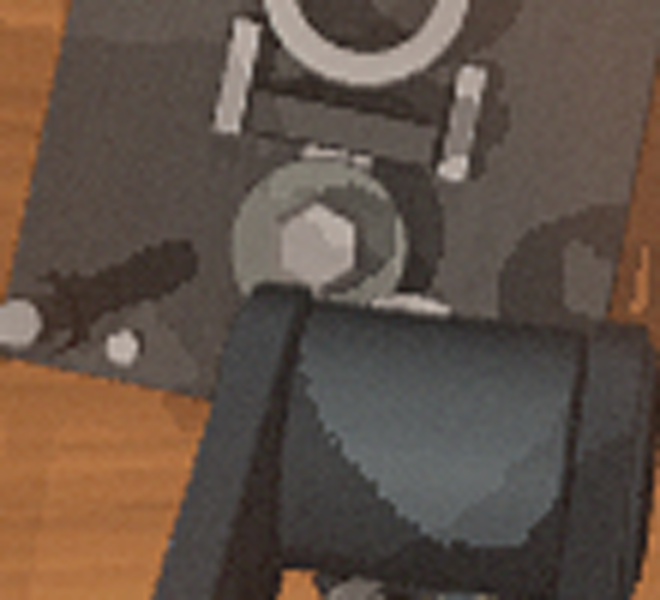

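```bash
python3 -m handwheel '[3,0,0,0,0,0,0.5,5,1,0,0,0,0,0.5,6.5,1.7,0,0,0,0,0.5,6.5,1.7,0,0,0,0,0.5,6.5,1.7,0,0,0,0,0.5]'
cat > meas.py <<'E'
from h import *
def ringpose(tag,lo=.0,zmin=.075):
    t=snap('top');f=t['frame'][:,:,::-1];s=snap('scene');g=s['frame'][:,:,::-1]
    cv2.imwrite('pics/%s.png'%tag,np.hstack([cv2.resize(f[205:265,210:270],None,fx=6.5,fy=6.5,interpolation=cv2.INTER_CUBIC),cv2.resize(g[150:210,225:285],None,fx=6.5,fy=6.5,interpolation=cv2.INTER_CUBIC)]))
    C=cloud(t);st=manip.sense();M=R.from_quat(st['tool_rot']).as_matrix();Q=(C-st['tcp_pos'])@M*1000
    m=(Q[...,0]>42)&(Q[...,0]<115)&(abs(Q[...,2])<42)&(C[...,2]>zmin)
    P=Q[m];W=C[m]
    z=np.median(W[:,2])
    for i in range(6):
        A=np.c_[W[:,:2]-W[:,:2].mean(0),np.ones(len(W))];c=np.linalg.lstsq(A,W[:,2],rcond=None)[0];r=abs(W[:,2]-A@c);W=W[r<max(2.5*np.median(r),.003)]
    (cx,cy),rad=cv2.minEnclosingCircle(W[:,:2].astype(np.float32))
    print(tag,'ring centre',round(cx,4),round(cy,4),'rad',round(rad,4),'z',c[2].round(4),'grad',c[:2].round(3),'n',len(W),'pitch along handle',(c[:2]@(M[:2,0]/np.linalg.norm(M[:2,0]))).round(3))
    print('tcp',st['tcp_pos'].round(4),'yaw',np.degrees(np.arctan2(M[1,0],M[0,0])).round(1),'Ftool',(M.T@st['force']).round(1),'in tool',((np.array([cx,cy,c[2]])-st['tcp_pos'])@M*1000).round(1))
E
python3 -c "
from meas import *
ringpose('c13',zmin=.1)"
```

```text
t: 11.9
tcp_pos: [0.4743, -0.0133, 0.1143]
tool_rot: [0.699, 0.112, -0.26, -0.657]
force: [-0.8, -0.2, -2.3]
finger_gap: 0.156
c13 ring centre 0.5579 0.058 rad 0.0185 z 0.406 grad [-1.263  0.225] n 95 pitch along handle -0.973
tcp [ 0.4734 -0.0136  0.1147] yaw 30.6 Ftool [0.2 1.7 1.6] in tool [  43.4 -308.1   18. ]
```

View pics/c13.png

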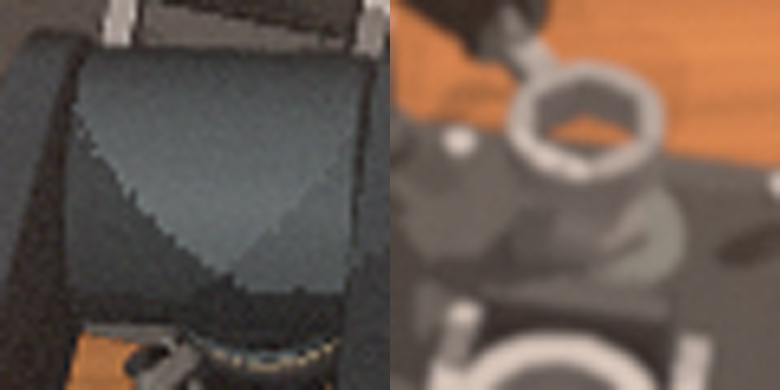

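```bash
python3 - <<'E'
from h import *
s=snap('scene');g=cv2.cvtColor(cv2.imread('pics/scene0.png'),cv2.COLOR_BGR2GRAY)
p=cv2.resize(g[165:200,235:280],None,fx=10,fy=10,interpolation=cv2.INTER_CUBIC)
for th in (150,160,170,180):
    n,l,st,ce=cv2.connectedComponentsWithStats((p>th).astype(np.uint8))
    for i in range(1,n):
        if 1500<st[i][4]<20000: u,v=235+ce[i][0]/10-.45,165+ce[i][1]/10-.45;print(th,st[i],u,v,onplane(s,u,v,.071).round(4))
print('ring',[onplane(s,254.8,168.1,z).round(4) for z in (.115,.118,.121)])
# scene depth of ring now
C=cloud(s);m=(C[...,2]>.1)&(C[...,2]<.135)&(abs(C[...,0]-.535)<.045)&(abs(C[...,1]-.027)<.045)
W=C[m]
for i in range(8):
    A=np.c_[W[:,:2]-W[:,:2].mean(0),np.ones(len(W))];c=np.linalg.lstsq(A,W[:,2],rcond=None)[0];r=abs(W[:,2]-A@c);W=W[r<max(2.5*np.median(r),.002)]
(cx,cy),rad=cv2.minEnclosingCircle(W[:,:2].astype(np.float32));print(len(W),c,cx,cy,rad)
E
```

```text
150 [ 164  101  121   94 8429] 256.78439316644915 179.24992881717878 [0.5339 0.0269 0.071 ]
160 [ 166  103  113   89 7346] 256.6499047100463 179.1775660223251 [0.5336 0.0265 0.071 ]
170 [ 169  106  105   81 6315] 256.5830482977039 179.1273238321457 [0.5334 0.0263 0.071 ]
180 [ 174  109   94   74 5161] 256.51237163340437 179.08233869405154 [0.5333 0.0261 0.071 ]
ring [array([0.5329, 0.0218, 0.115 ]), array([0.5358, 0.0218, 0.118 ]), array([0.5386, 0.0218, 0.121 ])]
215 [-0.00510823 -0.00550312  0.11768038] 0.5252184867858887 0.015208880417048931 0.04357808455824852
```

```bash
python3 -m handwheel '[0.1,0,0.45,0,0,0,0.5,0.36,1.15,0.45,0,0,0,0.5,0.36,1.15,0.45,0,0,0,0.5,0.36,1.15,0.45,0,0,0,0.5]'
cat >> meas.py <<'E'
def sring(tag,z0,z1):
    s=snap('scene');f=s['frame'][:,:,::-1]
    cv2.imwrite('pics/%s.png'%tag,cv2.resize(f[145:205,220:290],None,fx=9,fy=9,interpolation=cv2.INTER_CUBIC))
    C=cloud(s);m=(C[...,2]>z0)&(C[...,2]<z1)&(abs(C[...,0]-.535)<.036)&(abs(C[...,1]-.027)<.036)
    W=C[m];A=np.c_[W[:,:2]-W[:,:2].mean(0),np.ones(len(W))]
    print(tag,'z',np.median(W[:,2]).round(4),np.linalg.lstsq(A,W[:,2],rcond=None)[0].round(3),len(W))
    st=manip.sense();M=R.from_quat(st['tool_rot']).as_matrix()
    print('tcp',st['tcp_pos'].round(4),'yaw',np.degrees(np.arctan2(M[1,0],M[0,0])).round(1),'Ftool',(M.T@st['force']).round(1))
    return s
E
python3 -c "
from meas import *
sring('s14',.09,.12)"
```

```text
t: 12.38
tcp_pos: [0.4719, -0.0089, 0.1022]
tool_rot: [0.699, 0.111, -0.26, -0.657]
force: [-1.1, -0.7, -3.6]
finger_gap: 0.157
s14 z 0.1038 [-0.023 -0.006  0.102] 329
tcp [ 0.4723 -0.009   0.1024] yaw 30.7 Ftool [ 1.4  3.  -0. ]
```

View pics/s14.png

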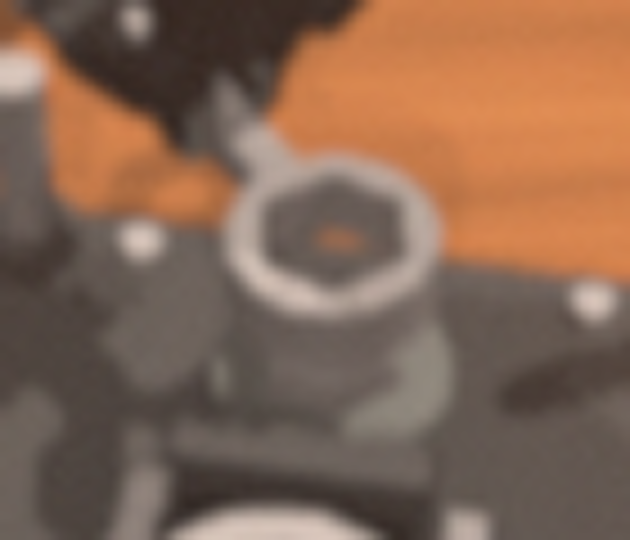

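```bash
python3 - <<'E'
from h import *
s=snap('scene');print([onplane(s,256.66,170.55,z).round(4) for z in (.102,.104,.106)])
E
```

```text
[array([0.5299, 0.0268, 0.102 ]), array([0.5318, 0.0267, 0.104 ]), array([0.5336, 0.0267, 0.106 ])]
```

```bash
python3 -m handwheel '[0.2,0.5,0,0,0,0,0.5,0.3,0.9,0,0,0,0,0.5,0.39,1.3,0,0,0,0,0.5,0.46,1.6,0,0,0,0,0.5,0.53,1.9,0,0,0,0,0.5,0.53,1.9,0,0,0,0,0.5]'
python3 -c "
from meas import *
sring('s15',.065,.11)"
```

```text
t: 12.98
tcp_pos: [0.4732, -0.0084, 0.0816]
tool_rot: [0.699, 0.112, -0.261, -0.657]
force: [0.2, 0.1, -4.0]
finger_gap: 0.155
s15 z 0.0792 [-0.017 -0.001  0.078] 427
tcp [ 0.4733 -0.0084  0.0819] yaw 30.7 Ftool [ 0.3  3.7 -0.1]
```

```bash
python3 -m handwheel '[0.1,0.4,0,0,0,0,0.5,0.18,0.8,0,0,0,0,0.5,0.24,1.1,0,0,0,0,0.5,0.28,1.3,0,0,0,0,0.5,0.28,1.3,0,0,0,0,0.5]'
python3 -c "
from meas import *
sring('s16',.055,.10)"
```

```text
t: 13.45
tcp_pos: [0.4734, -0.0085, 0.0687]
tool_rot: [0.699, 0.112, -0.26, -0.657]
force: [0.1, -0.6, -2.3]
finger_gap: 0.152
s16 z 0.071 [-0.074  0.021  0.069] 423
tcp [ 0.4735 -0.0085  0.0688] yaw 30.7 Ftool [-0.2  2.4  0.4]
```

View pics/s16.png

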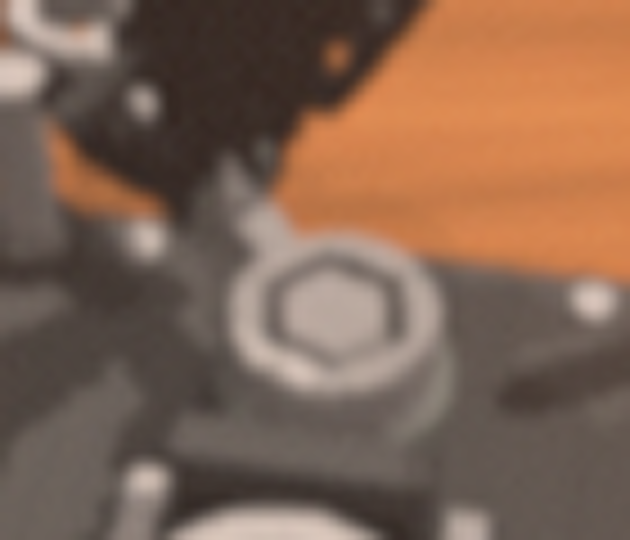

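Now it is properly seated: the ring top is level with the hexagon top at 71 mm, the two are concentric, and there is no side force. Swing 1, first half. Since the tool is tilted, I turn about the vertical.

```bash
python3 -m handwheel '[0.03,-0.01,0.71,0.022,0.098,0,0.5,0.14,-0.03,1.41,0.044,0.195,0,0.5,0.31,-0.07,2.1,0.065,0.293,0,0.5,0.55,-0.12,2.76,0.087,0.39,0,0.5,0.85,-0.19,3.4,0.109,0.488,0,0.5]'
python3 -c "
from meas import *
sring('s17',.055,.10)"
```

```text
t: 13.92
tcp_pos: [0.4634, 0.0241, 0.0691]
tool_rot: [0.705, -0.065, -0.089, -0.7]
force: [-0.8, -6.5, -3.5]
finger_gap: 0.152
s17 z 0.071 [-0.065  0.004  0.069] 411
tcp [0.4634 0.0248 0.0691] yaw 1.6 Ftool [-0.6  3.7 -3.7]
```

View pics/s17.png

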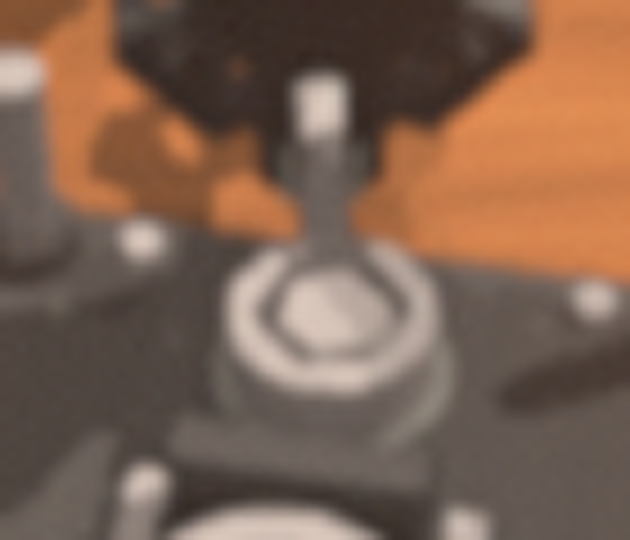

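```bash
python3 -m handwheel '[0.03,-0.01,0.71,0.022,0.098,0,0.5,0.14,-0.03,1.41,0.044,0.195,0,0.5,0.31,-0.07,2.1,0.065,0.293,0,0.5,0.55,-0.12,2.76,0.087,0.39,0,0.5,0.85,-0.19,3.4,0.109,0.488,0,0.5,1.21,-0.27,4.01,0.131,0.586,0,0.5,1.63,-0.36,4.57,0.153,0.683,0,0.5,2.1,-0.47,5.09,0.174,0.781,0,0.5,2.62,-0.59,5.56,0.196,0.878,0,0.5,2.62,-0.59,5.56,0.196,0.878,0,0.5]'
python3 -c "
from meas import *
sring('s18',.055,.10);snap('wrist','w18.png')"
```

```text
t: 14.8
tcp_pos: [0.4882, 0.08, 0.0689]
tool_rot: [-0.607, 0.364, -0.225, 0.67]
force: [-2.4, -7.8, -2.9]
finger_gap: 0.159
s18 z 0.071 [-0.073  0.006  0.069] 437
tcp [0.488  0.0799 0.0688] yaw -49.4 Ftool [ 5.8  2.  -7.6]
```

View pics/s18.png

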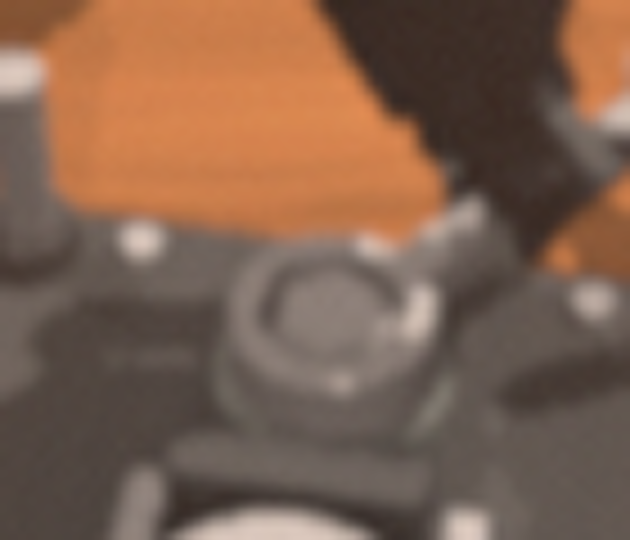

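View pics/w18.png

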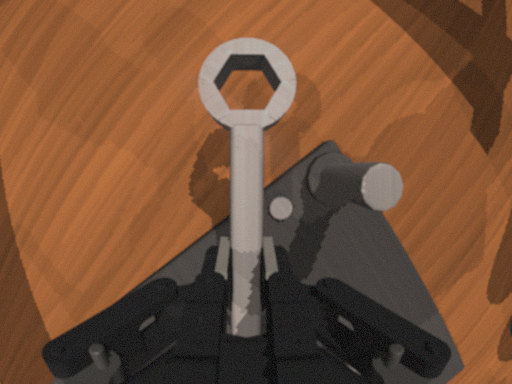

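```bash
python3 -m handwheel '[0.08,-0.01,0.71,0.022,0.098,0,0.5,0.19,-0.02,1.15,0.035,0.158,0,0.5,0.19,-0.02,1.15,0.035,0.158,0,0.5]'
python3 - <<'E'
from meas import *
s=sring('s19',.055,.10)
t=snap('top');f=t['frame'][:,:,::-1]
cv2.imwrite('pics/t19.png',cv2.resize(f[170:270,190:300],None,fx=6,fy=6,interpolation=cv2.INTER_CUBIC))
E
```

```text
t: 15.15
tcp_pos: [0.4971, 0.0864, 0.0687]
tool_rot: [-0.576, 0.412, -0.277, 0.65]
force: [-2.9, -5.9, -0.3]
finger_gap: 0.158
s19 z 0.0711 [-0.079 -0.003  0.069] 430
tcp [0.4971 0.0864 0.0687] yaw -58.7 Ftool [ 4.4  0.9 -6.2]
```

View pics/s19.png

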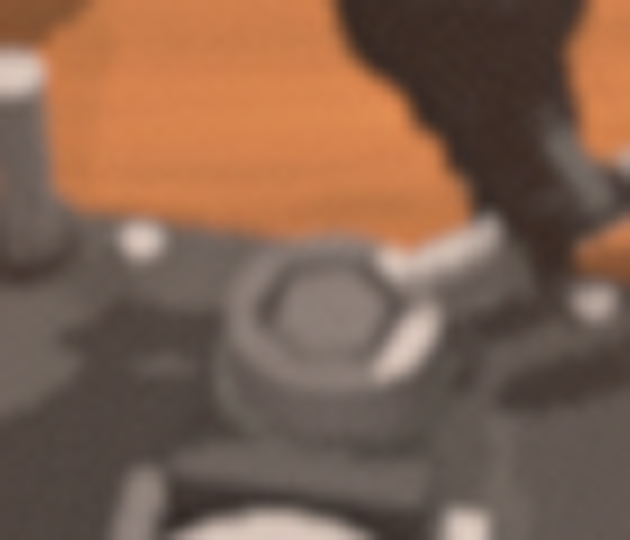

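View pics/t19.png

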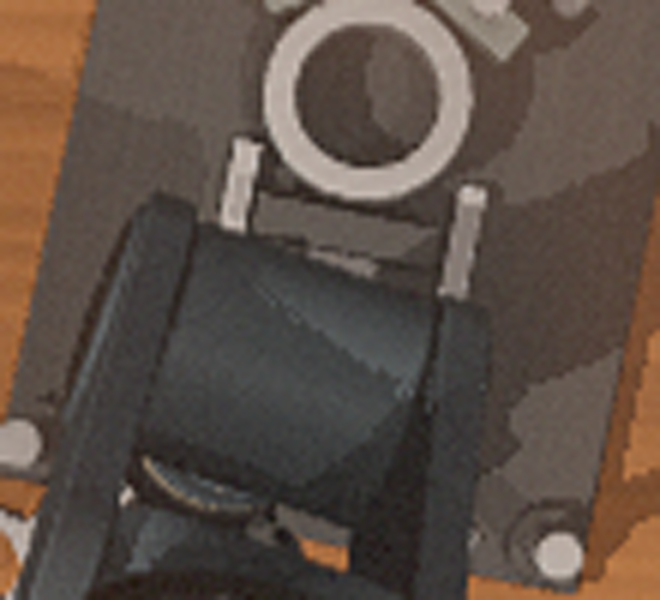

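Swing 1 is done: the jaw has advanced and the socket is still seated. Next I ease back, lift and swing back ccw.

```bash
python3 -m handwheel '[0.03,-0.01,-0.71,-0.022,-0.098,0,0.5,-0.41,-1.95,-0.71,-0.022,-0.098,0,0.5,-0.84,-3.9,-0.71,-0.022,-0.098,0,0.5,-0.73,-3.93,-1.41,-0.044,-0.195,0,0.5,-0.56,-3.97,-2.1,-0.065,-0.293,0,0.5,-0.32,-4.02,-2.76,-0.087,-0.39,0,0.5,-0.02,-4.09,-3.4,-0.109,-0.488,0,0.5,0.34,-4.17,-4.01,-0.131,-0.586,0,0.5,0.76,-4.26,-4.57,-0.153,-0.683,0,0.5,1.23,-4.37,-5.09,-0.174,-0.781,0,0.5]'
python3 - <<'E'
from meas import *
s=sring('s20',.05,.13)
E
```

```text
t: 16.08
tcp_pos: [0.4659, 0.0427, 0.1089]
tool_rot: [-0.69, 0.153, -0.0, 0.707]
force: [-1.0, 0.1, -3.4]
finger_gap: 0.153
s20 z 0.1046 [-0.189  0.06   0.097] 502
tcp [0.4658 0.0421 0.1089] yaw -12.3 Ftool [ 1.2  3.  -0.5]
```

View pics/s20.png

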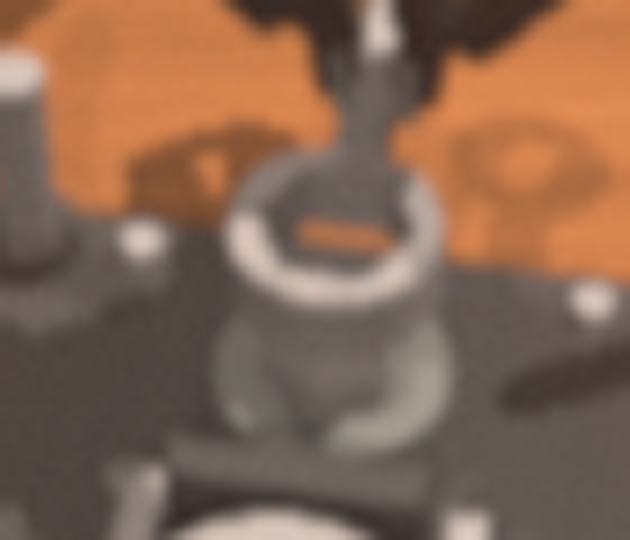

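```bash
python3 -m handwheel '[0.03,-0.01,-0.71,-0.022,-0.098,0,0.5,0.14,-0.03,-1.41,-0.044,-0.195,0,0.5,0.31,-0.07,-2.1,-0.065,-0.293,0,0.5,0.6,-0.13,-2.9,-0.092,-0.41,0,0.5,0.6,-0.13,-2.9,-0.092,-0.41,0,0.5,0.6,-0.13,-2.9,-0.092,-0.41,0,0.5]'
python3 - <<'E'
from meas import *
s=sring('s21',.05,.13)
E
```

```text
t: 16.63
tcp_pos: [0.4657, 0.0137, 0.1088]
tool_rot: [0.708, -0.009, -0.143, -0.692]
force: [-0.5, 0.3, -2.9]
finger_gap: 0.154
s21 z 0.1045 [-0.167  0.025  0.098] 496
tcp [0.4656 0.0137 0.1088] yaw 10.9 Ftool [ 0.5  3.2 -0.3]
```

View pics/s21.png

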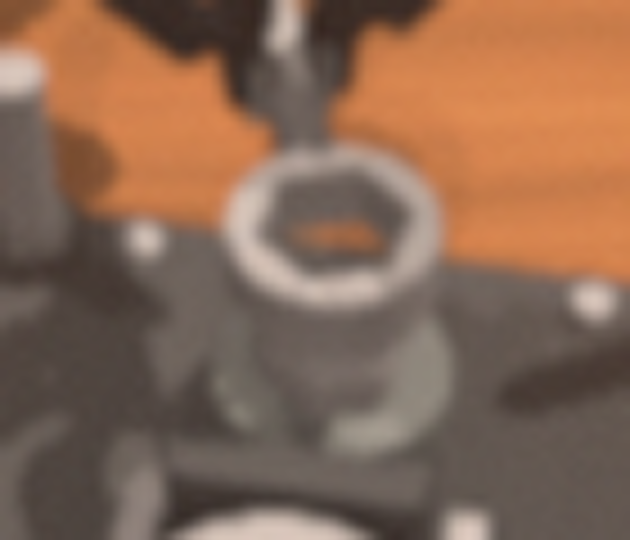

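```bash
python3 -m handwheel '[0.09,1,0,0,0,0,0.5,0.25,1.7,0,0,0,0,0.5,0.34,2.1,0,0,0,0,0.5,0.42,2.45,0,0,0,0,0.5,0.5,2.8,0,0,0,0,0.5,0.5,2.8,0,0,0,0,0.5]'
python3 - <<'E'
from meas import *
s=sring('s22',.05,.13)
E
```

```text
t: 17.18
tcp_pos: [0.4641, 0.0131, 0.0795]
tool_rot: [0.707, -0.009, -0.145, -0.692]
force: [0.2, -0.1, -3.1]
finger_gap: 0.155
s22 z 0.0753 [-0.06  -0.007  0.075] 460
tcp [0.4643 0.0131 0.0799] yaw 11.1 Ftool [ 1.1  2.3 -0.4]
```

View pics/s22.png

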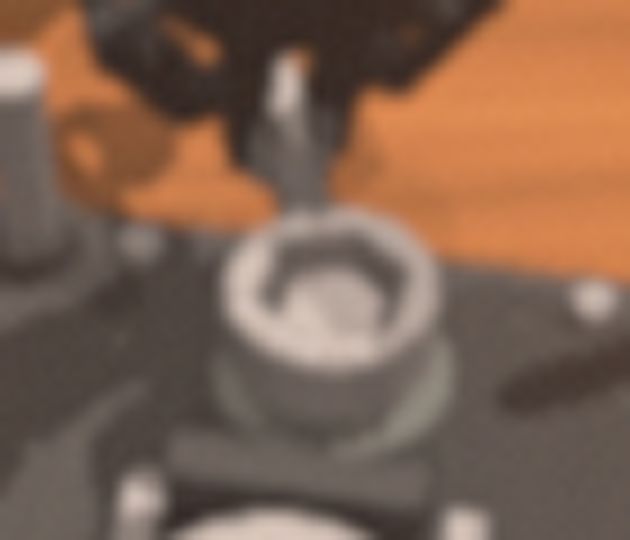

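No contact, and the orientations match. Lower the last 11 mm.

```bash
python3 -m handwheel '[0.09,0.4,0,0,0,0,0.5,0.17,0.75,0,0,0,0,0.5,0.24,1.05,0,0,0,0,0.5,0.24,1.05,0,0,0,0,0.5]'
python3 - <<'E'
from meas import *
s=sring('s23',.05,.13)
E
```

```text
t: 17.57
tcp_pos: [0.4642, 0.0131, 0.069]
tool_rot: [0.708, -0.008, -0.145, -0.692]
force: [-0.2, 0.3, -2.9]
finger_gap: 0.156
s23 z 0.0707 [-0.119  0.001  0.068] 443
tcp [0.4643 0.0131 0.0693] yaw 11.1 Ftool [ 0.2  3.  -0.7]
```

View pics/s23.png

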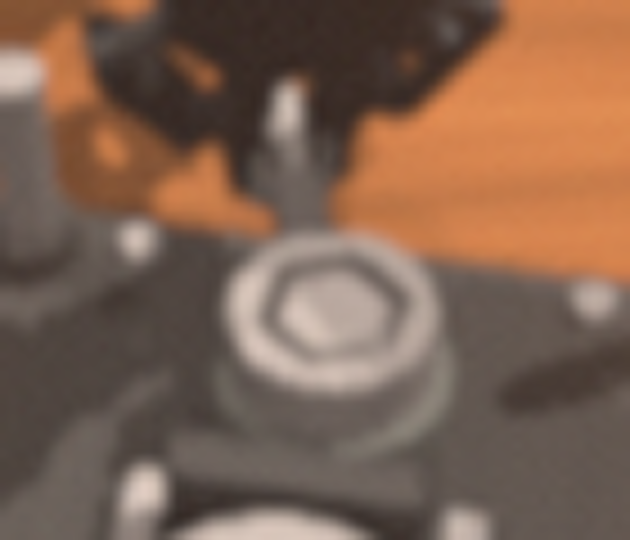

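```bash
python3 -m handwheel '[0.03,-0.01,0.71,0.022,0.098,0,0.5,0.14,-0.03,1.41,0.044,0.195,0,0.5,0.31,-0.07,2.1,0.065,0.293,0,0.5,0.55,-0.12,2.76,0.087,0.39,0,0.5,0.85,-0.19,3.4,0.109,0.488,0,0.5,1.21,-0.27,4.01,0.131,0.586,0,0.5,1.63,-0.36,4.57,0.153,0.683,0,0.5,1.63,-0.36,4.57,0.153,0.683,0,0.5]'
python3 - <<'E'
from meas import *
s=sring('s24',.05,.13)
E
```

```text
t: 18.28
tcp_pos: [0.4721, 0.0605, 0.0696]
tool_rot: [-0.662, 0.25, -0.102, 0.699]
force: [0.0, -3.9, -1.9]
finger_gap: 0.159
s24 z 0.0713 [-0.199  0.097  0.07 ] 464
tcp [0.4721 0.0604 0.0696] yaw -28.9 Ftool [ 1.8  3.7 -3.9]
```

View pics/s24.png

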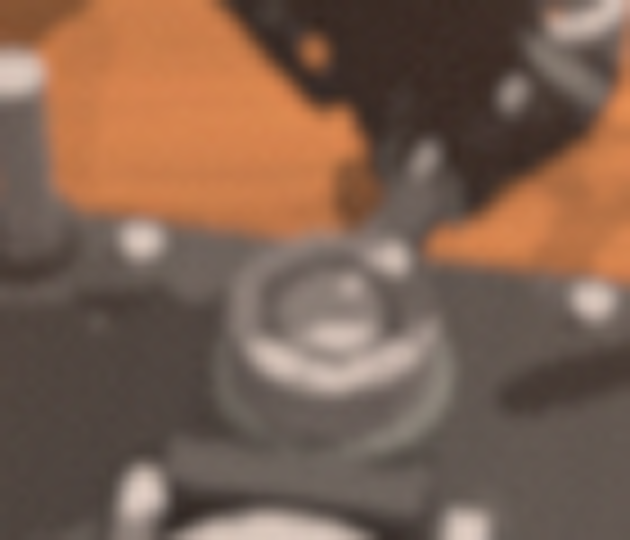

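```bash
python3 -m handwheel '[0.03,-0.01,0.71,0.022,0.098,0,0.5,0.14,-0.03,1.41,0.044,0.195,0,0.5,0.22,-0.05,1.77,0.055,0.244,0,0.5,0.22,-0.05,1.77,0.055,0.244,0,0.5]'
python3 - <<'E'
from meas import *
s=sring('s25',.05,.13)
E
```

```text
t: 18.67
tcp_pos: [0.4822, 0.0743, 0.0695]
tool_rot: [-0.626, 0.33, -0.187, 0.682]
force: [-1.5, -5.5, -3.2]
finger_gap: 0.152
s25 z 0.0717 [-0.134  0.027  0.069] 471
tcp [0.4822 0.0743 0.0695] yaw -43.1 Ftool [ 2.7  1.9 -5.9]
```

```bash
python3 -m handwheel '[0.01,0,0.36,0.011,0.049,0,0.5,0.03,-0.01,0.71,0.022,0.098,0,0.5,0.03,-0.01,0.71,0.022,0.098,0,0.5]'
python3 - <<'E'
from meas import *
s=sring('s26',.05,.13)
E
```

```text
t: 18.97
tcp_pos: [0.4867, 0.0787, 0.0694]
tool_rot: [-0.609, 0.36, -0.22, 0.671]
force: [-2.9, -7.7, -1.4]
finger_gap: 0.156
s26 z 0.0712 [-0.13   0.     0.069] 470
tcp [0.4867 0.0787 0.0694] yaw -48.7 Ftool [ 5.   1.3 -8.2]
```

View pics/s26.png

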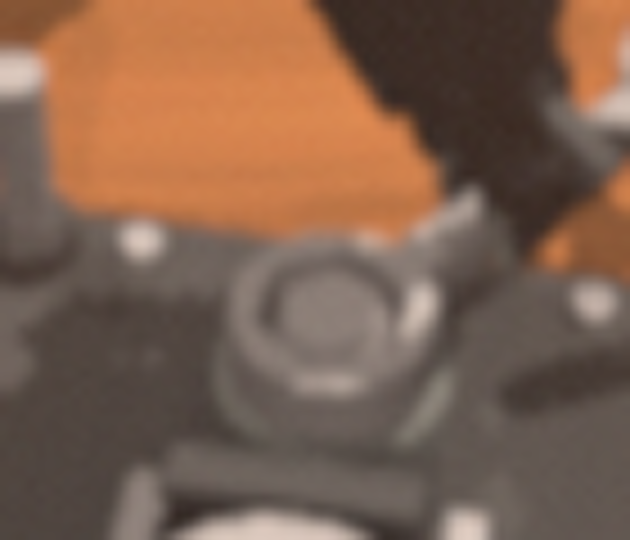

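```bash
python3 -m handwheel '[0.06,0,0.36,0.011,0.049,0,0.5,0.08,-0.01,0.71,0.022,0.098,0,0.5,0.08,-0.01,0.71,0.022,0.098,0,0.5]'
python3 - <<'E'
from meas import *
s=sring('s27',.05,.13)
E
```

```text
t: 19.27
tcp_pos: [0.4897, 0.0813, 0.0691]
tool_rot: [-0.595, 0.387, -0.249, 0.659]
force: [-6.9, -12.4, 0.3]
finger_gap: 0.156
s27 z 0.0711 [-0.159  0.001  0.069] 471
tcp [0.4897 0.0813 0.069 ] yaw -53.8 Ftool [  6.7  -1.1 -13.7]
```

```bash
python3 -m handwheel '[0.01,0,0.36,0.011,0.049,0,0.5,0.03,-0.01,0.6,0.018,0.08,0,0.5,0.03,-0.01,0.6,0.018,0.08,0,0.5]'
python3 - <<'E'
from meas import *
s=sring('s28',.05,.13)
t=snap('top');f=t['frame'][:,:,::-1]
cv2.imwrite('pics/t28.png',cv2.resize(f[150:270,190:300],None,fx=5,fy=5,interpolation=cv2.INTER_CUBIC))
E
```

```text
t: 19.57
tcp_pos: [0.4924, 0.0834, 0.0687]
tool_rot: [-0.581, 0.41, -0.273, 0.648]
force: [-10.0, -18.4, -0.2]
finger_gap: 0.158
s28 z 0.0714 [-0.188  0.046  0.07 ] 463
tcp [0.4924 0.0835 0.0687] yaw -58.1 Ftool [  9.9  -1.8 -18.3]
```

View pics/s28.png

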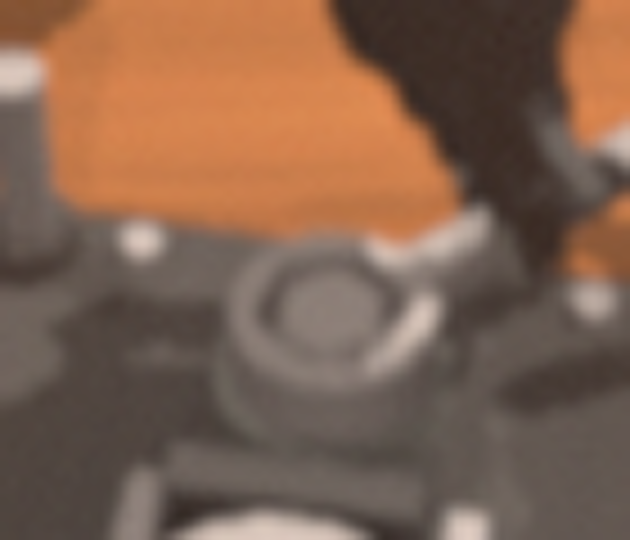

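View pics/t28.png

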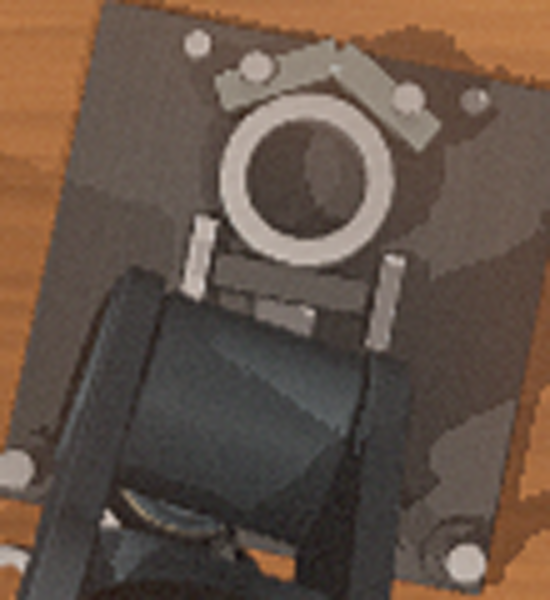

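```bash
python3 -m handwheel '[0.01,0,0.36,0.011,0.049,0,0.5,0.03,-0.01,0.6,0.015,0.065,0,0.5,0.03,-0.01,0.6,0.015,0.065,0,0.5,0.03,-0.01,0.6,0.015,0.065,0,0.5]'
python3 - <<'E'
from meas import *
s=sring('s29',.05,.13)
w=snap('wrist','w29.png')
st=manip.sense();M=R.from_quat(st['tool_rot']).as_matrix();print(M.T@st['ft_torque'])
E
```

```text
t: 20.0
tcp_pos: [0.494, 0.0846, 0.0684]
tool_rot: [-0.571, 0.428, -0.29, 0.638]
force: [-16.5, -26.6, 3.4]
finger_gap: 0.154
s29 z 0.0711 [-0.161 -0.004  0.069] 459
tcp [0.494  0.0846 0.0684] yaw -61.5 Ftool [ 14.6  -6.4 -27.5]
[-5.24581372 -3.53314113 -2.95591021]
```

View pics/w29.png

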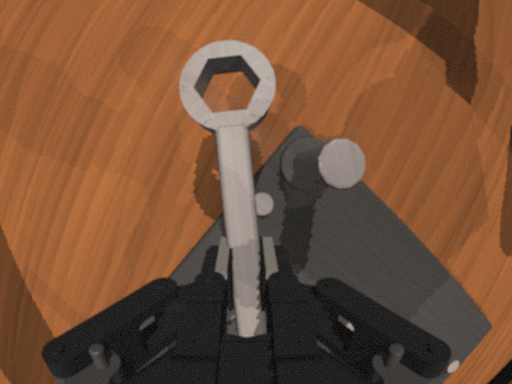

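The force climbed to 27 N and the spanner yawed about 5° in the pads without turning further, so the hexagon is against its stop. I'll hold briefly, ease back, lift off and check the hexagon angle.

```bash
python3 -m handwheel '[0,0,0,0,0,0,0.5,0,0,0,0,0,0,0.5,0,0,0,0,0,0,0.5]'
python3 -m handwheel '[0.03,-0.01,-0.71,-0.022,-0.098,0,0.5,0.14,-0.03,-1.41,-0.044,-0.195,0,0.5,0.14,-0.03,-1.41,-0.044,-0.195,0,0.5]'
python3 - <<'E'
from meas import *
s=sring('s30',.05,.13)
E
```

```text
t: 20.35
tcp_pos: [0.494, 0.0846, 0.0684]
tool_rot: [-0.571, 0.428, -0.29, 0.638]
force: [-16.9, -26.1, 3.4]
finger_gap: 0.157
t: 20.6
tcp_pos: [0.4896, 0.0812, 0.069]
tool_rot: [-0.601, 0.375, -0.235, 0.666]
force: [-3.3, -8.1, -4.4]
finger_gap: 0.156
s30 z 0.0716 [-0.167  0.025  0.069] 472
tcp [0.4897 0.0812 0.069 ] yaw -51.5 Ftool [ 3.7  3.4 -8. ]
```

```bash
python3 -m handwheel '[0.01,0,-0.5,-0.011,-0.05,0,0.5,-0.21,-1,-0.5,-0.011,-0.05,0,0.5,-0.65,-3,-0.5,-0.011,-0.05,0,0.5,-1.3,-6,-0.5,-0.011,-0.05,0,0.5,-5,-7,-0.5,-0.011,-0.05,0,0.5,-8,-8,-0.5,-0.011,-0.05,0,0.5,-10,-9,-0.5,-0.011,-0.05,0,0.5,-10,-9,-0.5,-0.011,-0.05,0,0.5]'
python3 - <<'E'
from meas import *
t=snap('top');f=t['frame'][:,:,::-1]
cv2.imwrite('pics/t31.png',cv2.resize(f[140:290,100:300],None,fx=4,fy=4,interpolation=cv2.INTER_CUBIC))
s=snap('scene','s31.png')
E
```

```text
t: 21.32
tcp_pos: [0.4368, 0.1437, 0.1815]
tool_rot: [-0.607, 0.36, -0.22, 0.673]
force: [-0.4, 0.3, -2.7]
finger_gap: 0.15
```

View pics/t31.png

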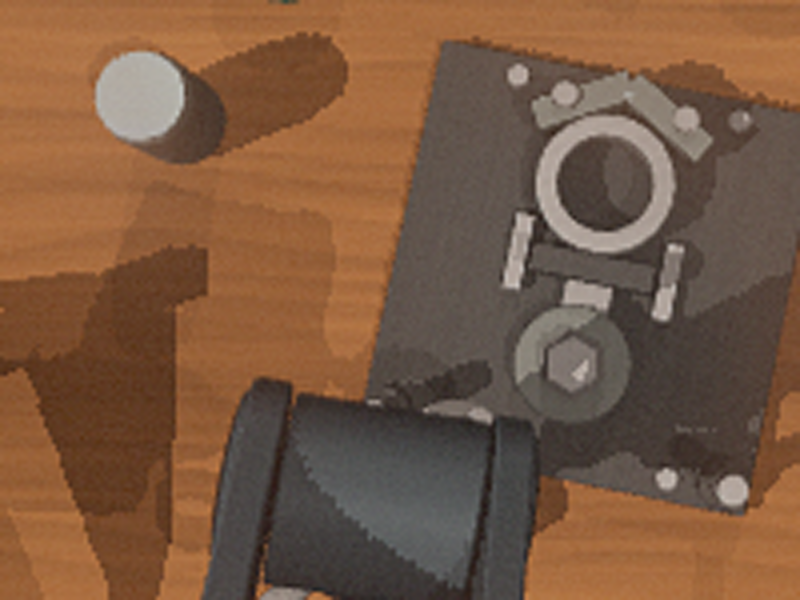

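View pics/s31.png

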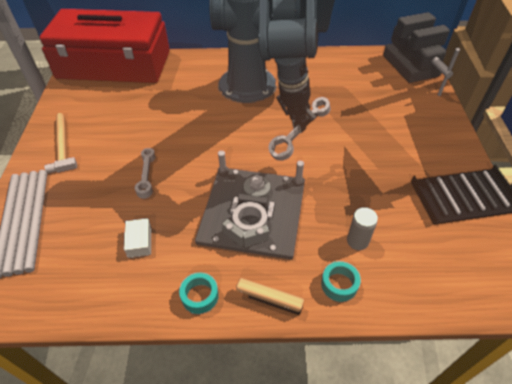

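```bash
python3 - <<'E'
from h import *
t=snap('top');f=t['frame'].copy();g=cv2.cvtColor(f,cv2.COLOR_RGB2GRAY);o=cv2.cvtColor(cv2.imread('pics/top0.png'),cv2.COLOR_BGR2GRAY)
z=lambda i:cv2.normalize(cv2.resize(i[211:251,223:263],None,fx=10,fy=10,interpolation=cv2.INTER_CUBIC),None,0,255,cv2.NORM_MINMAX)
cv2.imwrite('pics/h32.png',np.hstack([z(o),z(g)]))
H=np.array([.534,.0268])
for n,i in(('before',o),('now',g)):
    p=cv2.resize(i[165:212,228:275],None,fx=8,fy=8,interpolation=cv2.INTER_CUBIC)
    for th in (130,140,150):
        cs,_=cv2.findContours((p>th).astype(np.uint8),cv2.RETR_CCOMP,1)
        best=[c for c in cs if 20000<cv2.contourArea(c)<60000]
        for c in best:
            e=cv2.fitEllipse(c)
            if abs(e[1][0]/e[1][1]-1)<.1:
                W=onplane(t,228+(e[0][0]+.5)/8-.5,165+(e[0][1]+.5)/8-.5,.06);d=W[:2]-H;a=np.radians(-10.5);print(n,th,np.round(e[1],0),W.round(4),'fixture x,y',(d@[np.cos(a),np.sin(a)]).round(4),(d@[-np.sin(a),np.cos(a)]).round(4))
E
```

```text
before 130 [272. 273.] [0.6468 0.0077 0.06  ] fixture x,y 0.1144 0.0018
before 130 [197. 200.] [0.647  0.0075 0.06  ] fixture x,y 0.1146 0.0017
before 140 [269. 271.] [0.6468 0.0078 0.06  ] fixture x,y 0.1144 0.0019
before 140 [200. 203.] [0.647  0.0075 0.06  ] fixture x,y 0.1146 0.0016
before 150 [262. 269.] [0.6464 0.0083 0.06  ] fixture x,y 0.1139 0.0023
before 150 [203. 212.] [0.6474 0.0066 0.06  ] fixture x,y 0.1151 0.0008
now 130 [272. 274.] [0.6491 0.007  0.06  ] fixture x,y 0.1168 0.0016
now 130 [197. 198.] [0.6493 0.007  0.06  ] fixture x,y 0.1169 0.0015
now 140 [270. 272.] [0.6491 0.0071 0.06  ] fixture x,y 0.1168 0.0016
now 140 [199. 200.] [0.6493 0.007  0.06  ] fixture x,y 0.117 0.0015
now 150 [268. 270.] [0.6491 0.0072 0.06  ] fixture x,y 0.1167 0.0017
now 150 [201. 203.] [0.6494 0.0069 0.06  ] fixture x,y 0.1171 0.0014
```

View pics/h32.png

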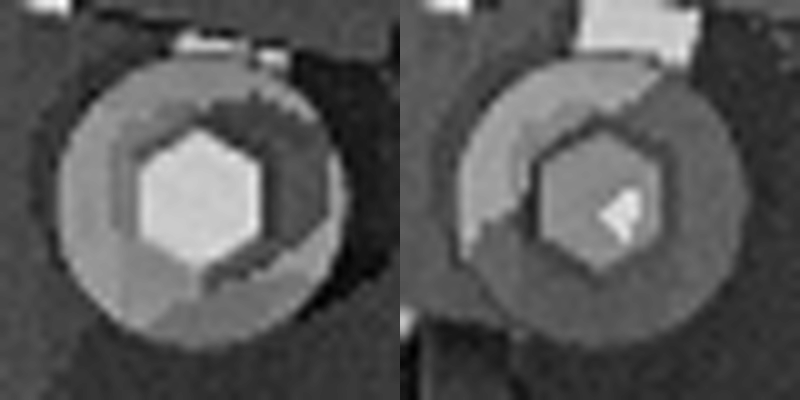

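```bash
python3 - <<'E'
from h import *
t=snap('top');g=cv2.cvtColor(t['frame'],cv2.COLOR_RGB2GRAY);o=cv2.cvtColor(cv2.imread('pics/top0.png'),cv2.COLOR_BGR2GRAY)
print(g[222:241:1,234:253])
def ang(i,ths):
    u0,v0,n,k=243,231,9,10
    p=cv2.resize(i[v0-n:v0+n,u0-n:u0+n],None,fx=k,fy=k,interpolation=cv2.INTER_CUBIC)
    for th in ths:
        l,lab,sts,ce=cv2.connectedComponentsWithStats((p>th).astype(np.uint8));j=lab[n*k,n*k]
        m=cv2.morphologyEx((lab==j).astype(np.uint8),cv2.MORPH_OPEN,np.ones((25,25)))
        q=np.argwhere(m)[::5]
        W=np.array([onplane(t,u0-n+(a+.5)/k-.5,v0-n+(b+.5)/k-.5,.071)[:2] for b,a in q]);c=W.mean(0);e=(W-c)@[1,1j];print(th,m.sum(),c.round(4),(np.degrees(np.angle((e**6).sum()))/6).round(1))
ang(o,[140,150]);ang(g,[70,75,80,85,90,95])
E
```

```text
[[130 135 135 135 119 111 116 105  85  96  95  85  87  91  92  88  92  90
   90]
 [135 118 116 122 118 119 110  77  74  75  72  79  87  90  89  93  92  88
   92]
 [133 117 116 118 112  79  74  59  90 105  86  73  72  78  91  94  91  90
   90]
 [118 114 112  99  78  64  89 115 115 118 118  97  75  77  77  71  91  95
   90]
 [117 115 101  67  90 113 121 118 119 123 121 118 120  85  76  74  81  90
   89]
 [113 123  68 101 119 123 121 118 122 121 119 120 119 118 106  79  78  94
   94]
 [115 123  55 122 120 116 122 122 122 121 121 116 118 118 123  81  76  94
   94]
 [115 127  61 121 123 122 117 119 116 118 116 119 117 123 124  79  80  93
   87]
 [121  85  53 119 120 121 119 120 117 116 113 166 167 119 122  79  80  93
   96]
 [124  59  59 125 121 123 114 119 119 117 169 172 173 117 121  76  79  94
   91]
 [ 83  66  54 124 122 118 119 122 118 169 173 172 173 121 120  76  82  93
   90]
 [ 68  64  57 124 121 121 118 123 116 127 127 171 130 118 123  80  80  93
   97]
 [ 94  64  63 112 125 124 121 121 121 116 114 178 121 121 105  79  74  91
   88]
 [ 92  76  65  78  82 112 120 120 121 122 121 134 111 104  81  80  84  91
   90]
 [ 92  84  78  73  72  75 101 123 125 125 126 106  88  78  79  79  92  89
   97]
 [ 93  84  83  81  76  70  70  80 111 104  86  79  75  76  82  85  85  91
   93]
 [ 91  86  82  82  85  81  74  68  80  81  77  79  82  85  85  82  81  91
   92]
 [ 92  81  83  84  84  81  83  82  74  77  82  84  89  89  84  83  86  88
   88]
 [ 93  89  89  82  83  83  86  81  81  81  78  83  83  85  88  82  93  91
   94]]
140 11716 [0.534  0.0274] 0.5
150 11004 [0.5341 0.0275] -0.3
70 30447 [0.5344 0.0265] -4.9
75 25284 [0.5359 0.0251] -13.7
80 13899 [0.5338 0.0267] -1.2
85 13286 [0.5339 0.0269] -1.3
90 12802 [0.534  0.0269] -1.4
95 12365 [0.534  0.0269] -1.8
```

```bash
python3 - <<'E'
from h import *
t=snap('top');f=t['frame'][:,:,::-1];o=cv2.imread('pics/top0.png')
z=lambda i:cv2.resize(i[152:222,218:282],None,fx=6,fy=6,interpolation=cv2.INTER_CUBIC)
cv2.imwrite('pics/v33.png',np.hstack([z(o),z(f)]))
st=manip.sense();print(st['tcp_pos'],st['q'].round(2))
E
```

```text
[0.44020491 0.14071146 0.17870702] [-0.03  0.46  1.85  0.19  0.99 -0.87]
```

View pics/v33.png

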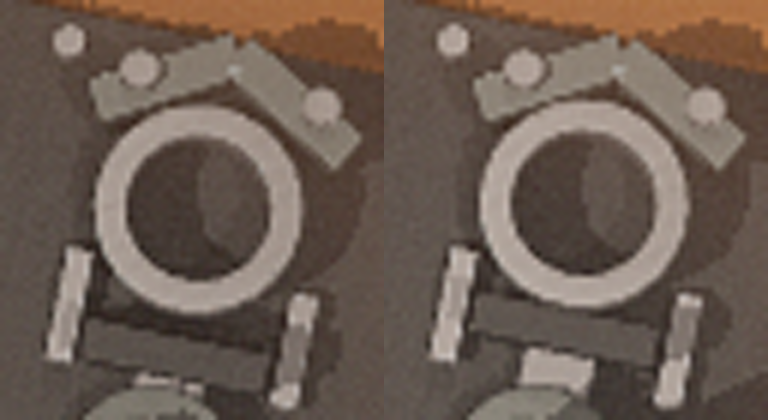

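The jaw bar has moved about 11 mm towards the ring, and the ring now sits in the V between pad and V faces. The hexagon has turned about 122°, giving cam ≈ 2.4–2.5. Next I carry the spanner back to its free spot on the left.

```bash
python3 - <<'E'
from h import *
print(tgt2([.475,.33,.13],-18,.22,np.zeros(3)))
E
```

```text
(array([-10.64,   7.37,  15.05]), array([-0.119, -0.526,  0.003]), array([0.475, 0.33 , 0.13 ]))
```

```bash
python3 -m handwheel '[-10.6,7.4,15,-0.119,-0.526,0,0.5,-10.6,7.4,15,-0.119,-0.526,0,0.5,-10.6,7.4,15,-0.119,-0.526,0,0.5,-10.6,7.4,15,-0.119,-0.526,0,0.5,-10.6,7.4,15,-0.119,-0.526,0,0.5,-10.6,7.4,15,-0.119,-0.526,0,0.5,-10.6,7.4,15,-0.119,-0.526,0,0.5,-10.6,7.4,15,-0.119,-0.526,0,0.5]'
python3 - <<'E'
from meas import *
s=snap('scene','s34.png');snap('top','t34.png')
C=cloud(s);st=manip.sense();M=R.from_quat(st['tool_rot']).as_matrix();print(st['tcp_pos'],np.degrees(np.arctan2(M[1,0],M[0,0])),st['force'])
L=st['tcp_pos']+np.array([.072*np.cos(np.radians(-18)),.072*np.sin(np.radians(-18)),0])
m=(C[...,2]>.09)&(C[...,2]<.2)&(np.hypot(C[...,0]-L[0]-.005,C[...,1]-L[1])<.04);W=C[m]
for i in range(6):
    A=np.c_[W[:,:2]-W[:,:2].mean(0),np.ones(len(W))];c=np.linalg.lstsq(A,W[:,2],rcond=None)[0];r=abs(W[:,2]-A@c);W=W[r<max(2.5*np.median(r),.003)]
print(len(W),c.round(3),W.mean(0))
E
```

```text
t: 22.23
tcp_pos: [0.4739, 0.3289, 0.1288]
tool_rot: [-0.683, 0.187, -0.034, 0.705]
force: [-0.6, 0.7, -2.4]
finger_gap: 0.147
[0.47419481 0.32825986 0.12969437] -18.15549307467734 [ 0.62340048  0.29290695 -1.68836471]
197 [-0.348  0.083  0.101] [0.53857472 0.30566394 0.10119313]
```

View pics/s34.png

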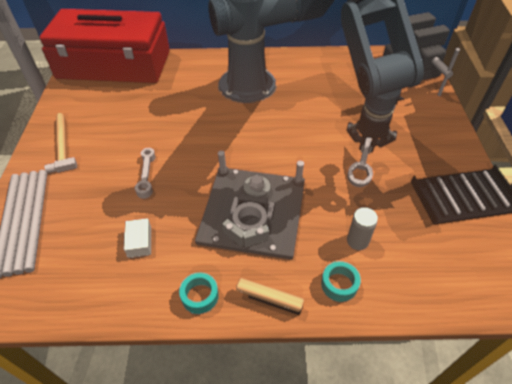

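View pics/t34.png

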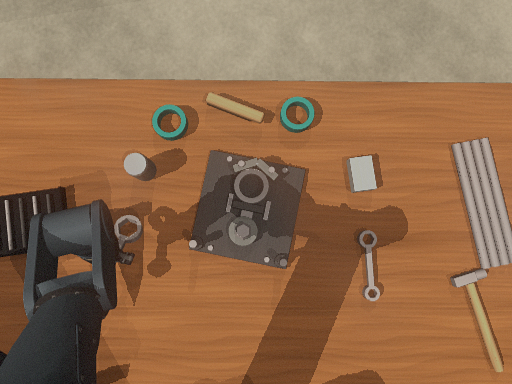

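```bash
python3 - <<'E'
from meas import *
snap('wrist','w35.png')
for n in ('top','scene'):
    s=snap(n);C=cloud(s);f=s['frame'][:,:,::-1]
    u0,v0=(127,228) if n=='top' else (361,172)
    print(n);print((C[v0-16:v0+17:3,u0-16:u0+17:3,2]*1000).round(0).astype(int))
    cv2.imwrite('pics/%s35.png'%n,cv2.resize(f[v0-30:v0+30,u0-30:u0+30],None,fx=8,fy=8,interpolation=cv2.INTER_CUBIC))
E
```

```text
top
[[  4   1  -3   3  -3   0  -3  -1   2   1  -1]
 [  0   1   0  -3  -1  92  89  90   5   0  -2]
 [382   3  -2  99  99  89  93  94  94   1   2]
 [389   1  99  99  90  78  71  81  82  93   3]
 [393   0 101  89  75   2   1   3   1  95  91]
 [401 102 104  -1   1   1   1   3  -3  97  97]
 [406 371 109   0  -1  -1   0   2  -1 103  92]
 [409 379 109  88   3  -1  -1   2 103 103  85]
 [406 384 106 108 109 109 108 105 107  97   0]
 [408 272 237 112 111 114 109 105  97   1   1]
 [399 275 247 115 111  89  90   3   2   2   2]]
scene
[[  5   0 924   0   3   0 116 118   2   5   2]
 [  2   2  -1   3  -3 109 115 114   0   0   1]
 [ -1   0   2   2 112 115 112   1   0   2   3]
 [  2   1 107 107 102 104 109 108 111   3   3]
 [  1  -1 102  96   3  88  91  98 110  -1   3]
 [  1 100 103   2   3   0   2  86 103 103   2]
 [  2  94  95   7   4   3   2   1  99 101   0]
 [  3  86  93  -1  -1   2  -1   0  98  -1   2]
 [ -1   2  87  93  93  94  96 924  92   1   1]
 [  1   0  73  81  89  92  91  84   2   4   3]
 [  3   1 924   1  70  69   2   0   3   6   1]]
```

View pics/scene35.png

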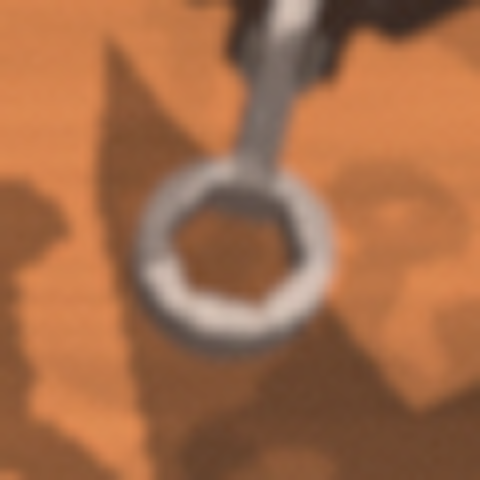

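View pics/w35.png

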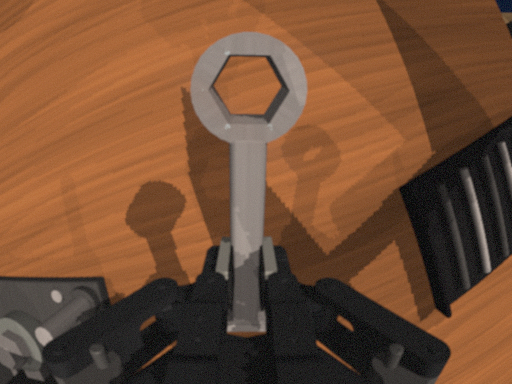

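The spanner pitched nose-down by about 0.35 rad when it was lifted off. I'll tilt the tool back to level it before laying it down.

```bash
python3 -m handwheel '[0,0,0,0,0,-0.12,0.5,0,0,0,0,0,-0.24,0.5,0,0,0,0,0,-0.34,0.5,0,0,0,0,0,-0.34,0.5,0,0,0,0,0,-0.34,0.5]'
python3 - <<'E'
from meas import *
s=snap('scene');C=cloud(s);m=(C[...,2]>.09)&(C[...,2]<.2)&(C[...,0]>.5)&(C[...,0]<.6)&(C[...,1]>.26)&(C[...,1]<.36)
v,u=np.nonzero(m);print(u.min(),u.max(),v.min(),v.max());u0,v0=int(np.median(u)),int(np.median(v))
print((C[v0-15:v0+16:3,u0-15:u0+16:3,2]*1000).round(0).astype(int))
M=R.from_quat(manip.sense()['tool_rot']).as_matrix();print(M[:,0],manip.sense()['tcp_pos'])
E
```

```text
t: 22.9
tcp_pos: [0.4729, 0.3296, 0.1303]
tool_rot: [0.704, -0.068, 0.152, -0.69]
force: [0.1, 0.6, -2.3]
finger_gap: 0.146
349 374 154 181
[[  2   0   0  -2   0 124 128   1  -1   0   0]
 [  3   3   2   3   1 129 125   2   3   4   4]
 [  1   2 129 127 130 129 127 126  -1  -1   1]
 [ -1   1 130 120 115 118 117 126 128   4  -1]
 [ -1 924 130 104 102 108 113 924 128 129  -2]
 [  6 123 128  -1  -2 924  -3 109 121 125   3]
 [ -1 116 126 129 131   2   4 127 127   3  -3]
 [  5 109 115 123 126 127 128 127 119   2   4]
 [  3   1 106 112 115 117 116 116 102  -2   2]
 [  2   2   1   5 105 104 106   5   0   3   3]
 [  1  -2   1   0   1   0   1   3   2   3  -1]]
[ 0.94385975 -0.30732422  0.12116351] [0.47458241 0.32975037 0.13046453]
```

Level now, with the ring top at 128 mm all round. Lower gently.

```bash
python3 -m handwheel '[-0.24,2,0,0,0,0,0.5,-0.48,4,0,0,0,0,0.5,-0.72,6,0,0,0,0,0.5,-0.91,7.6,0,0,0,0,0.5,-1.06,8.8,0,0,0,0,0.5,-1.13,9.4,0,0,0,0,0.5,-1.17,9.7,0,0,0,0,0.5,-1.2,9.9,0,0,0,0,0.5,-1.2,9.9,0,0,0,0,0.5]'
python3 - <<'E'
from meas import *
s=snap('scene');C=cloud(s);m=(C[...,2]>.015)&(C[...,2]<.05)&(C[...,0]>.5)&(C[...,0]<.6)&(C[...,1]>.26)&(C[...,1]<.36)
print(np.percentile(C[m][:,2],[50,80,95]).round(4),m.sum(),manip.sense()['force'],manip.sense()['tcp_pos'])
E
```

```text
t: 23.7
tcp_pos: [0.4752, 0.3298, 0.0305]
tool_rot: [0.704, -0.068, 0.154, -0.69]
force: [0.2, 0.6, -3.3]
finger_gap: 0.145
[0.0269 0.0292 0.0307] 304 [-0.14011143  0.74939452 -3.4725777 ] [0.475108   0.32992049 0.03085891]
```

```bash
python3 -m handwheel '[-0.02,0.15,0,0,0,0,0.5,-0.04,0.3,0,0,0,0,0.5,-0.04,0.3,0,0,0,0,0.5]'
python3 -m handwheel '[-0.01,0.1,0,0,0,0,0.5,-0.02,0.15,0,0,0,0,0.5,-0.02,0.15,0,0,0,0,0.5]' 20
```

```text
t: 24.0
tcp_pos: [0.4752, 0.33, 0.0297]
tool_rot: [0.704, -0.067, 0.154, -0.69]
force: [-1.6, -1.9, 8.8]
finger_gap: 0.148
t: 24.25
tcp_pos: [0.4751, 0.33, 0.0295]
tool_rot: [0.703, -0.066, 0.154, -0.691]
force: [-3.8, -3.5, 18.1]
finger_gap: 0.147
```

On the bench. Open and withdraw.

```bash
python3 -m handwheel '[0.01,-0.15,0,0,0,0,0.5,0.01,-0.15,0,0,0,0,2.2,0.01,-0.15,0,0,0,0,3.5,0.01,-0.15,0,0,0,0,5,0.01,-0.15,0,0,0,0,6,0.01,-0.15,0,0,0,0,6]'
python3 - <<'E'
from meas import *
snap('wrist','w40.png');print(manip.sense()['force'],manip.sense()['finger_gap'])
E
```

```text
t: 24.75
tcp_pos: [0.4743, 0.3298, 0.027]
tool_rot: [0.704, -0.068, 0.153, -0.69]
force: [-0.6, 0.2, -0.3]
finger_gap: 0.702
[0.45934623 0.19187418 0.65627919] 0.7042433470062612
```

View pics/w40.png

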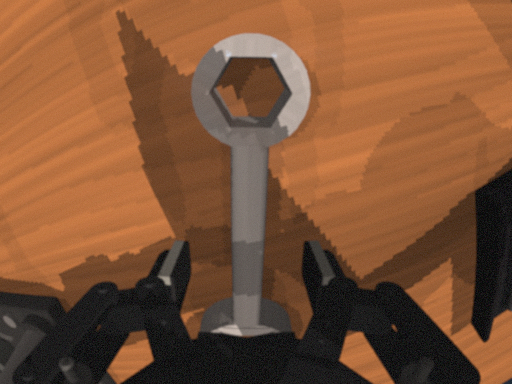

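The fingers are clear of the handle, with the spanner lying between them. Retreat up along the tool axis and do a final check.

```bash
python3 -m handwheel '[0,-2,0,0,0,0,6,0,-5,0,0,0,0,6,0,-9,0,0,0,0,6,0,-13,0,0,0,0,6,0,-17,0,0,0,0,6,-3,-20,0,0,0,0,6,-3,-20,0,0,0,0,6]'
python3 - <<'E'
from meas import *
t=snap('top','t41.png');s=snap('scene','s41.png');w=snap('wrist','w41.png')
print(manip.sense()['tcp_pos'],manip.sense()['qd'].round(3))
C=cloud(s);m=(C[...,2]>.015)&(C[...,2]<.06)&(C[...,0]>.36)&(C[...,0]<.6)&(C[...,1]>.26)&(C[...,1]<.40)
W=C[m];A=np.c_[W[:,:2]-W[:,:2].mean(0),np.ones(len(W))];print(np.percentile(W[:,2],[10,50,95]).round(4),np.linalg.lstsq(A,W[:,2],rcond=None)[0].round(3))
E
```

```text
t: 25.38
tcp_pos: [0.4211, 0.3487, 0.2273]
tool_rot: [0.702, -0.066, 0.155, -0.692]
force: [-0.1, 0.7, 0.2]
finger_gap: 0.706
[0.42236487 0.34663478 0.22185769] [-0.016  0.04   0.001 -0.001 -0.001  0.002]
[0.0188 0.0259 0.0295] [-0.001  0.002  0.025]
```

View pics/t41.png

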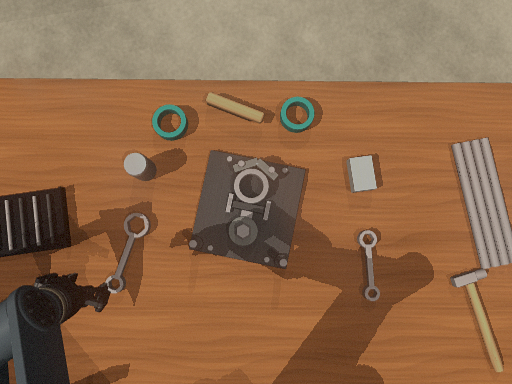

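View pics/s41.png

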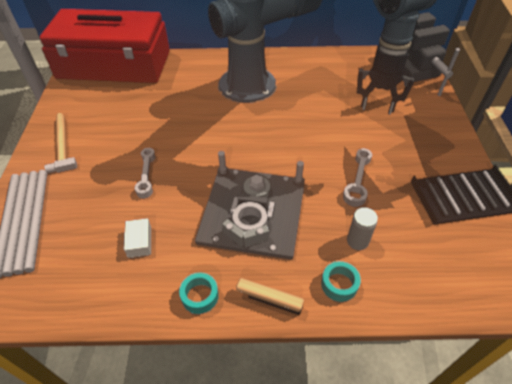

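The spanner lies flat: its top is at 25–29 mm and its slope is about 0. Nothing else has moved, and the ring and hexagon are unchanged. Handing in.

```bash
python3 -c "
from station import manip
print(manip.sign_off(), manip.sense()['t'])"
```

```text
the job is handed in; nothing more can be done
the job is handed in; nothing more can be done
```

The ring is clamped, as far as the cameras and wrist force show. I seated the big spanner on the hexagon and turned it clockwise in two swings, with one lift and re-seat between them. Then I laid it flat on the bench near where it started. The arm was last moved at about 25 s of the 72 s allowed.

**What went wrong on the way:**
- **First seating failed.** The large end rode up on the hexagon's taper, and that swing turned nothing. Depth showed its top at about 90 mm instead of 71 mm. I lifted it off, found it tilted in the jaws, levelled it and seated it again.
- **Spanner tilted again when lifted off at the end.** I levelled it before lowering it to the bench.

**Last checks:**
- **Hexagon:** it turned about 122°. With the start angle estimated at 0.32 rad, cam is about 2.45. At the end of the second swing the tool force rose to 27 N (side load) and the spanner skewed about 5° in the pads, which I take as the hard stop. The handle angle was about 10° further round than the socket's play would explain. I put this down to the spanner giving in the grip, but did not confirm it.
- **Ring:** the jaw bar moved about 11 mm and the ring about 2.3 mm, and it sits upright against the V. Its centre measured 117 mm from the hexagon's axis against the nominal 119 mm, within the 2 mm calibration error. I could not measure the pad and V contact forces directly.
- **Bench:** the spanner lies flat and its slope is about zero. The small spanner, can and block look unmoved, and the gripper is clear of everything.

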